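Nip up the plate shaker's hold-down nut in its cheek-plate corner

ROBOT

A 6-joint arm with a two-finger parallel gripper is mounted at the origin on the work surface. World frame = base frame: x ahead of the robot, y to its left, z up, the work surface at z = 0. Lengths are in m, angles in rad, forces in N, time in s.
With the tool pointing down it reaches from about 0.4 to 0.825 m from the base axis. Payload 7 kg.
Tool frame: the origin (TCP) lies at the very end of the fingers, on their centre line; the grasp point (between the pads) lies 19 mm behind it; z points along the fingers, y is the direction in which the jaws open and shut (so a half turn about z gives the same grasp; the last joint's range is limited). The gripper opens to 88 mm and grips with 3 to 60 N. Pads are 19 mm wide; open, the fingers measure 130 mm over their backs; the gripper's body (78 mm by 193 mm) begins 47 mm behind the grasp point.
Start: joints at [1.536, 0.359, 0.012, 0, -1.224, -0.288], TCP at [0.214, 0.64, 0.227] pointing down, gripper open.
Joint ranges: [-3.07, 3.07], [-1.43, 2.12], [-1.02, 1.25], [-3.03, 1.67], [-3.05, -0], [-3.03, 3.03]. Speed limits (rad/s): [2.39, 2.39, 3.01, 3.14, 3.14, 3.14].

INTERFACE

Orientations are given as [roll, pitch, yaw] about the fixed x, y, z axes, in that order (R = Rz(yaw) Ry(pitch) Rx(roll)).
In Python, from station import arm gives the robot as it stands.
- The arm moves only by the shell command python3 -m inch 'ROWS' [FORCE]. ROWS is text: rows parted by semicolons, each of 7 numbers parted by spaces: the closure, from 0 (fully open) to 1 (shut), then the shift along the tool's x, y, z each as a share of 300 mm, from -1 to 1, then the turn, a rotation vector about the tool's x, y, z each as a share of 60 degrees, from -1 to 1. In form: grip tx ty tz rx ry rz; .... A call has 1 to 12 rows; each row is the pose to reach, as a shift and turn from the pose commanded when the call began, along the tool's axes at that moment; what a row does not reach only later rows make up. A row lasts 1/10 s, in which the tool goes at most 50 mm and 8.59 degrees, less where a joint would pass 70% of its speed; a pose out of reach is approached as far as the arm can. A call with a number of a shift or a turn outside -1 to 1 is refused whole. A call with a gripper value outside its range is refused whole. The fingers move at their own pace and stop on an object; FORCE is the grip in N (left out, the last holds). Time passes only in rows, so rows that repeat a pose let the fingers close. It gives the time, the measured TCP pose, the force and the opening at its end, in the units of the state.
- arm.get_state(): the state, without advancing time (a new reading comes with each control period).
- arm.grab_frame(name): name is "side" or "top"; returns a dict with "img" (480x640x3 uint8, red, green, blue), "range_z" (480x640 float32, m along the optical axis (not along the pixel's ray), 0 where there is no reading), "fx", "fy", "cx", "cy" (pixels), "extrinsics" (4x4, takes a point from world to camera coordinates). Camera axes: x right, y up, looking along -z (the intrinsics and any distortion apply to the point x, -y, -z); pixel columns grow to the right and rows downward; lengths in m; the calibration is good to about 2 mm. A picture is of the moment at which its call begins.
- arm.job_done(): hands the job in, once; it reports no verdict.
The state is a dict: "t": time; "q": joint angles; "qd": joint speeds; "joint_efforts": joint torques, N m; "eef_pos": TCP position; "ee_rot": TCP orientation; "force": force on the tool from outside, world axes, zero at the start; "moment": the same for the moment, N m; "width": finger opening in m.
Only numpy, scipy, OpenCV 4.12 (cv2) and the standard library are available. Lean on these libraries where they do the work, as an engineer would, in place of code of your own. Each camera call takes 0.05 s, during which the arm holds its last target.

TASK

The plate shaker is walking on the bench because its hold-down nut has worked loose. Fit the smaller ring of the offset ring spanner (the orange-banded end) over the nut and tighten it clockwise in short strokes between the two yellow cheek plates, lifting the ring off and reseating it further back for each stroke, until the nut comes up firmly tight on its spring washer; do not strain it further, do not force the ring on or ram the spanner into the shaker, and do not turn the nut with the fingers. Then lay the spanner back on the green tool mat, on both its rings, and leave everything else where it stands.

Things in the scene. Friction and masses are not known exactly. Their poses are not given: they have to be found in the camera images.
- shaker: Blue plate shaker fixed on the bench. Origin: on the hold-down stud's axis at bench height; its -x axis points out of the foot, roughly at the robot; z up. The housing (92 mm high, plates on top to 118 mm, 300 mm wide) begins 45 mm behind the origin (+x). In front is the foot: a grey flange 8 mm thick on the bench, with two yellow cheek plates standing on it.
- cheek_end (a point): Middle of the gap between the free ends of the two yellow cheek plates, 28 mm in front of the stud axis, 64 mm above the bench (the plates' top). The plates run along the shaker's x from here back to the housing, are 7 mm thick, with inner faces 32 mm either side of the stud axis. They let a seated spanner swing only about 40 degrees either side of the shaker's -x.
- anchor: Fixed steel washer, 46 mm across, 3 mm thick, on the foot's flange round the stud. Origin: on the stud axis, on the flange's upper face, 8 mm above the bench. On it lie a spring washer (29 mm across, 3 mm thick) and the nut; the stud (20 mm thick) ends 26 mm above this origin.
- nut_top (a point): Centre of the top of the brass-coloured hex nut: 30 mm across flats, 16 mm high, from 14 to 30 mm above the bench, top 3.5 mm chamfered; the stud ends 4 mm above it. The nut turns about the upright stud and does not move up or down. Its x axis is square to a pair of flats and turns with it (red paint mark towards +x).
- spring_washer (a joint): How far the nut has wound the spring washer up, rad, growing clockwise; 0 until the nut bears on it. The nut starts 1.5 to 1.9 rad short of that and drags at a steady 0.2 N m; then the torque steps to 0.3 N m and rises by 16 N m per rad: 1 N m (some 11 N at the handle's middle) is firmly tight, below 0.6 not yet, above 1.3 strained. Let go, it springs back to about 0.019.
- spanner_grip (a point): Middle of the handle of the loose steel double-ended offset ring spanner (0.3 to 0.4 kg), which lies on both rings on the mat. The handle is a level bar 12 mm wide, 9 mm high, straight for 98 mm; its centre is 40 mm above the rings' undersides, over the centre of mass. x runs along the handle to the smaller ring (orange band on that half), z up.
- spanner_ring (a point): Centre of the smaller ring, 90 mm from the handle's middle along its x and 32 mm below it. 16 mm high, 44 mm across, six-sided through hole 31.2 mm across flats (nut: 30), one pair of flats square to the spanner's x: it fits every 60 degrees. Seated, it lies on the washer, its centre 19 mm above the bench. The larger ring (51 mm across) at the other end does not fit.
- mat: Green tool mat, 270 x 170 mm (its x and y), 4 mm thick, fixed on the bench. Origin: centre of its underside. The spanner lies near its middle.
- small_wrench: Small steel wrench, 130 mm long, lying along x near one long edge of the mat. Leave it alone.
- amber_bottle: Amber bottle with orange cap, 60 mm across and 135 mm high, in the blue tray. Origin: centre of its underside. Leave it alone.
- clear_bottle: Clear bottle with blue cap, 52 mm across and 120 mm high, in the blue tray. Origin: centre of its underside. Leave it alone.
- nut_jar: Small glass jar, 48 mm across and 60 mm high, in the blue tray. Origin: centre of its underside. Leave it alone.
- plate_stack: Stack of five white microplates, 86 x 128 x 74 mm, on the bench to the robot's right. Origin: centre of its underside. Leave it alone.
- tip_box: Orange pipette-tip box with a pale lid, 87 x 127 x 63 mm, on the bench to the robot's left. Origin: centre of its underside. Leave it alone.
There are look-alikes about, which are no part of the job. What is shaped like the part that bears spanner_grip but black is not meant.

How it is judged:
On the way, in this order (a step that is already met when the one before it is completed fails the run):
1. the spanner's smaller ring is seated over the nut (horizontal distance between spanner_ring and nut_top below 0.003 m and z of spanner_ring in the frame of anchor below 0.017 m), for 0.1 s.
2. after a stroke the ring is lifted clear of the nut (z of spanner_ring in the frame of anchor above 0.028 m and horizontal distance between spanner_ring and nut_top below 0.2 m), for 0.02 s.
3. the ring is seated over the nut again (all of step 1), for 0.1 s.
4. the nut is pulled firmly tight with the seated ring, spring washer pinched (at least 0.6 N m) (value of joint spring_washer above 0.019 rad and horizontal distance between spanner_ring and nut_top below 0.003 m and z of spanner_ring in the frame of anchor below 0.02 m), for 0.1 s.
At the end, for the whole second after the job is handed in: The nut is still tight on its spring washer (wound up by over 0.0078 rad: not slackened again); the spanner lies level (within 0.12 rad) on both rings on the mat, its middle within 80 mm of the mat's middle along the mat and 70 mm across it, released and still (value of joint spring_washer above 0.0078 rad and x of spanner_grip in the frame of mat between -0.08 and 0.08 m and y of spanner_grip in the frame of mat between -0.07 and 0.07 m and z of spanner_grip in the frame of mat between 0.038 and 0.05 m and angle between spanner_grip's own z axis and vertical below 0.12 rad and linear speed of spanner below 0.02 m/s); the robot touches nothing.
It fails at once if the nut is strained (more than about 1.35 N m) (value of joint spring_washer above 0.066 rad).
It fails at once if the spanner is forced hard on the nut or its washer (contact over 110 N) (contact force between spanner and anchor above 110 N).
It fails at once if the nut is turned by the fingers (contact force between the fingers and anchor above 2 N).
It fails at once if the spanner is rammed into the shaker (over 25 N) (contact force between spanner and shaker above 25 N).
It fails at once if a bystander is shifted by more than 20 mm (distance of any of small_wrench, amber_bottle, clear_bottle, nut_jar, plate_stack, tip_box from where it was at the start of the episode above 0.02 m).
It also fails if it takes over 72 s, if anything falls off the work surface, if the arm or the gripper's body presses on something with over 40 N, if the wrist force passes 120 N, or if a joint passes its speed limit or range.

## Working session

There is one attempt and no reset: what is moved stays moved. The work goes in short steps, Python scripts to look and compute and a shell command to move; the robot and the scene stay as the last step left them, time stands still between calls to the robot, and variables do not carry over. Pictures are saved under pics/ and viewed, and the job is handed in when it is done.

```bash
ls; mkdir -p pics; python3 - <<'E'
from station import arm
import cv2,numpy as np
print(arm.get_state())
for n in("side","top"):
    f=arm.grab_frame(n)
    cv2.imwrite(f"pics/{n}0.png",f["img"][:,:,::-1])
    np.savez(f"pics/{n}0.npz",**f)
    print(n,f["fx"],f["fy"],f["cx"],f["cy"],np.round(f["extrinsics"],4).tolist(),[k for k in f])
E
```

```text
pics
{'t': 0.0, 'q': array([ 1.53606270e+00,  3.59398007e-01,  1.10563860e-02, -3.60843944e-04,
       -1.22412337e+00, -2.88117044e-01]), 'qd': array([ 3.22895342e-05,  1.32300089e-03, -1.06951255e-03, -1.50694553e-03,
        4.48595061e-04,  5.64737217e-04]), 'joint_efforts': array([-9.36232118e-05, -5.82706690e+01,  2.93049252e+01,  6.99691057e+00,
        7.10588458e-03, -1.45639988e-04]), 'eef_pos': array([0.21401349, 0.63964481, 0.22561251]), 'ee_rot': array([ 3.13989637e+00, -1.48962228e-04, -3.22973429e-01]), 'force': array([ 0.4787327 ,  1.11504005, -0.10245863]), 'moment': array([ 0.01781388,  0.01904752, -0.03458204]), 'width': 0.08739030566450497}
side 563.5593988192431 563.5593988192431 316.57619637028375 235.27429261900997 [[0.8435, -0.537, 0.0147, -0.37], [0.3611, 0.5871, 0.7245, -0.2047], [-0.3977, -0.6058, 0.6891, -1.1568], [0.0, 0.0, 0.0, 1.0]] ['img', 'range_z', 'fx', 'fy', 'cx', 'cy', 'extrinsics']
top 473.44326709601137 473.44326709601137 309.71065930473026 240.6930242028766 [[0.0505, -0.9987, 0.0044, -0.0146], [0.9731, 0.0502, 0.2249, -0.4538], [-0.2249, -0.0071, 0.9744, -1.0934], [0.0, 0.0, 0.0, 1.0]] ['img', 'range_z', 'fx', 'fy', 'cx', 'cy', 'extrinsics']
```

View pics/side0.png

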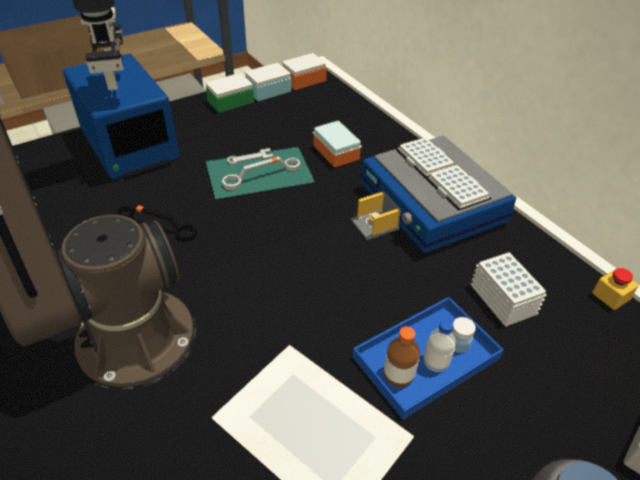

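View pics/top0.png

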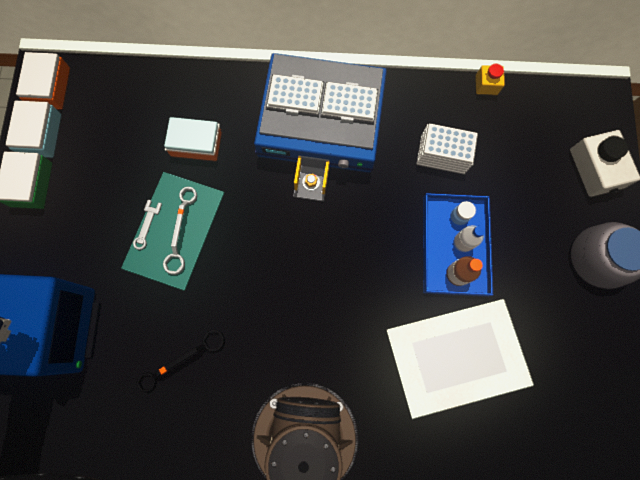

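```bash
cat > h.py <<'E'
import numpy as np,cv2
def load(n): return dict(np.load(f"pics/{n}.npz"))
def snap(name,tag):
    from station import arm
    f=arm.grab_frame(name); np.savez(f"pics/{tag}.npz",**f); return f
def ray(f,u,v):
    E=f["extrinsics"];R=E[:3,:3];o=-R.T@E[:3,3]
    d=np.array([(u-f["cx"])/f["fx"],-(v-f["cy"])/f["fy"],-1.]);return o,R.T@d
def onz(f,u,v,z):
    o,d=ray(f,u,v);return o+d*(z-o[2])/d[2]
def proj(f,p):
    E=f["extrinsics"];c=E[:3,:3]@np.asarray(p,float)+E[:3,3]
    return f["cx"]+f["fx"]*c[0]/-c[2], f["cy"]+f["fy"]*c[1]/c[2]
def tri(fa,a,fb,b):
    o1,d1=ray(fa,*a);o2,d2=ray(fb,*b);d1/=np.linalg.norm(d1);d2/=np.linalg.norm(d2)
    A=np.stack([d1,-d2],1);t=np.linalg.lstsq(A,o2-o1,rcond=None)[0]
    p,q=o1+t[0]*d1,o2+t[1]*d2;return (p+q)/2,np.linalg.norm(p-q)
def cloud(f):
    z=f["range_z"];v,u=np.mgrid[:480,:640];x=(u-f["cx"])/f["fx"]*z;y=-(v-f["cy"])/f["fy"]*z
    P=np.stack([x,y,-z],-1);E=f["extrinsics"];return (P-E[:3,3])@E[:3,:3]
def crop(f,out,x0,y0,x1,y1,k):
    im=cv2.resize(f["img"][y0:y1,x0:x1,::-1],None,fx=k,fy=k,interpolation=cv2.INTER_CUBIC);cv2.imwrite(f"pics/{out}.png",im)
E
python3 - <<'E'
from h import *
t=load("top0");s=load("side0")
crop(t,"c1",115,165,235,295,4);crop(t,"c2",250,50,390,210,4)
crop(s,"c3",195,135,325,205,5);crop(s,"c4",340,170,440,250,6)
for f in(t,s):
    P=cloud(f);ok=f["range_z"]>0
    h=cv2.cvtColor(f["img"],cv2.COLOR_RGB2HSV)
    g=(h[...,0]>70)&(h[...,0]<95)&(h[...,1]>90)&ok&(P[...,0]>0.35)&(P[...,0]<.8)&(P[...,1]>.1)&(P[...,1]<.5)&(P[...,2]<.015)
    n,l,st,c=cv2.connectedComponentsWithStats(g.astype(np.uint8));i=1+st[1:,4].argmax();m=(l==i)
    print(st[i],P[m].mean(0))
    cn=max(cv2.findContours(m.astype(np.uint8),0,1)[0],key=cv2.contourArea)
    pts=np.array([onz(f,u,v,.004)[:2] for u,v in cn[:,0]],np.float32)
    print("mat",cv2.minAreaRect(pts))
E
```

```text
[ 121  172  104  109 5321] [0.47950864 0.35238116 0.00424395]
mat ((0.477256715297699, 0.35576415061950684), (0.17286378145217896, 0.271745502948761), 73.89183044433594)
[ 206  147  108   51 2472] [0.47696281 0.34294674 0.00137315]
mat ((0.4741075038909912, 0.35361868143081665), (0.17611253261566162, 0.2723468542098999), 74.00997924804688)
```

View pics/c1.png

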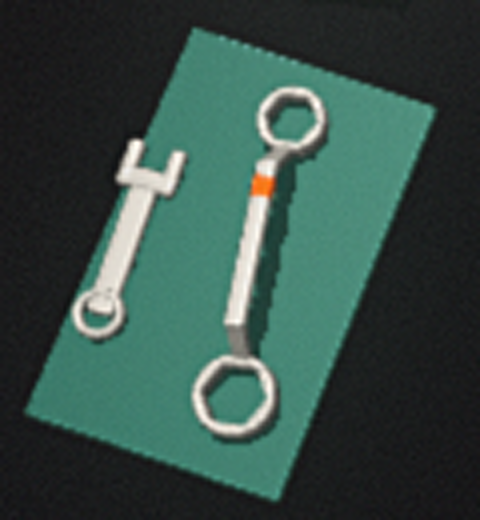

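View pics/c2.png

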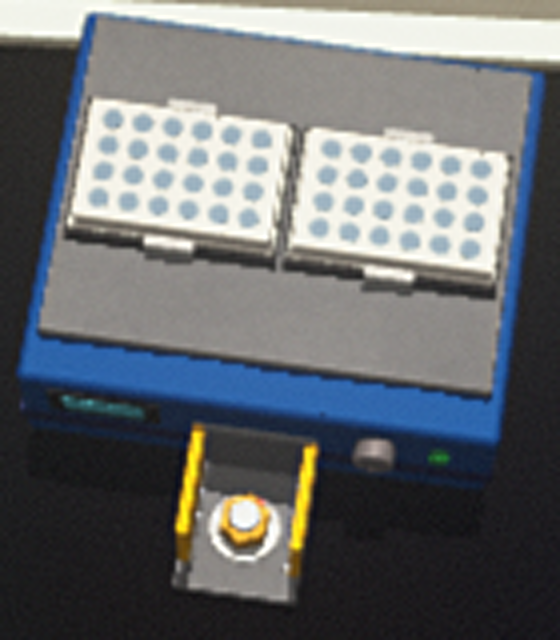

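View pics/c3.png

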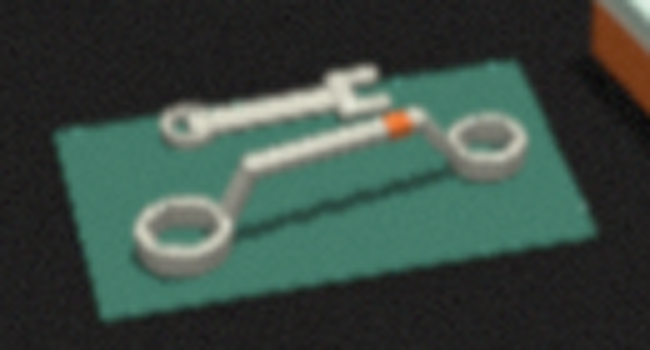

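View pics/c4.png

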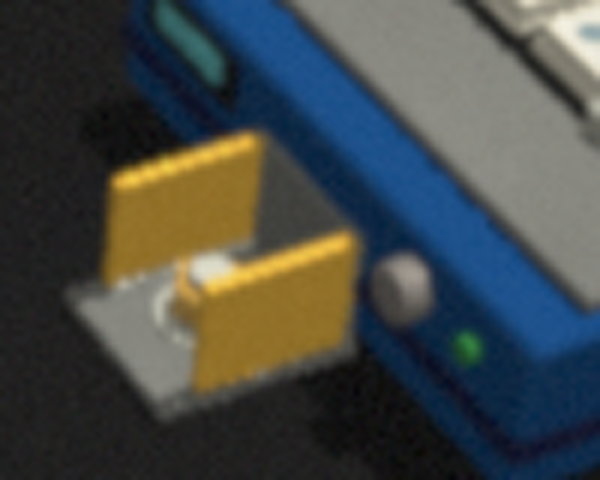

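```bash
python3 - <<'E'
from h import *
t=load("top0");s=load("side0")
# triangulate by eye points
pt=lambda f,x,y:(0,0)
st,e=tri(t,(310.75,179.25),s,(375.3,214.2));print("stud",st,e, onz(t,310.75,179.25,.034),onz(s,375.3,214.2,.034))
def whites(f,x0,y0,x1,y1,th):
    h=cv2.cvtColor(f["img"],cv2.COLOR_RGB2HSV)[y0:y1,x0:x1]
    return h
hh=whites(t,300,168,325,195,0)
print("H");print(hh[...,0]);print("S");print(hh[...,1]);print("V");print(hh[...,2])
crop(t,"c5",290,155,335,205,12);crop(s,"c6",350,190,405,240,12)
E
```

```text
stud [0.61790591 0.01397648 0.03464433] 0.0007878648891265594 [0.61775824 0.01413602 0.034     ] [0.61882787 0.01448907 0.034     ]
H
[[ 19  20  10  20   0   0  30  10   0   0   0  20 160   0  15  38  50 165
   30 120 135   0  30 117  19]
 [ 18  15  15 150  30 170   6  20  38  15 165  20  10  23  15 165  10   0
    0   6   8  20 120 117  17]
 [ 19  15 150   0   8  23   0   0  23  20  20 173  10   0  10   0  30  15
  170  15   0  30 150 114  18]
 [ 18  15  15  30  30 150  20   0   0 150   0  30 120 135  10  20  60  40
  174  30 165   0 120 124  18]
 [130 105   0 150  30   0  30 135 120 108 120 116   0  90 100 120 150  30
  173 150   0   0 120 135  20]
 [ 10 168   8   0   6 150 120   0  15  20  16  17  18  16 171  95  90  75
   60   0  20 150 113   0  21]
 [ 15  15  13   8  10 173  13  18  20  23  22  20  21  20  11 179 170  90
    0  15  23 105 120   3  23]
 [ 21  18  21  10   0  14  18  21  21  24  25  23  24  20  13   5   4 170
  105   0   0  30 115  18  25]
 [ 13   8   0  17   0  16  21  20  25  20   0 100  90  75  18  16  15  18
   15  18  23  10 120  17  26]
 [ 20  15  11  13  26
[... 6845 characters left out ...]
72 130 131 134 127 137 227 240 188 138
  134 143 146 138 141 113 104]
 [142 142 140 141 136 129 157 176 204 243 255 255 255 234 181 137 130 135
  143 143 143 138 121 105 101]
 [141 142 140 141 141 137 135 136 158 153 146 152 169 173 140 130 136 140
  143 141 145 145 116 102  98]
 [139 140 142 141 140 140 143 139 138 128 123 125 134 140 140 136 140 142
  141 143 149 211 146 104  98]
 [140 138 141 141 142 140 140 141 139 138 135 139 137 142 140 137 141 141
  143 139 129 192 140 105  97]
 [139 134 140 141 141 137 138 139 141 139 139 141 143 141 142 141 142 141
  139 140 135 159 121 102  89]
 [140 140 139 140 143 141 136 142 145 142 142 141 141 142 144 142 143 142
  140 136 144 144  97  81  67]]
```

View pics/c5.png

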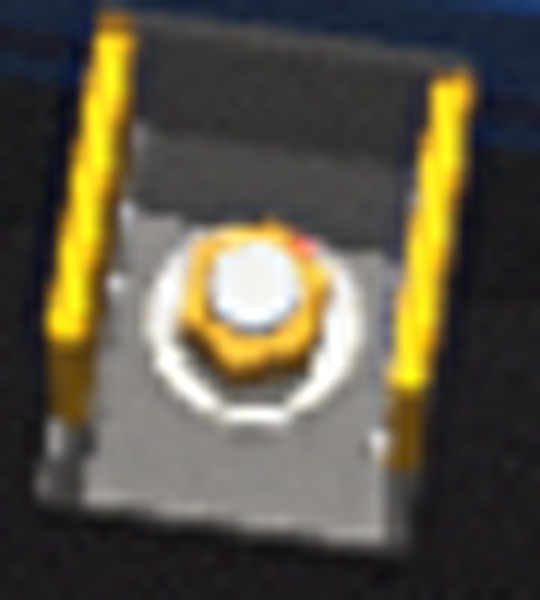

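View pics/c6.png

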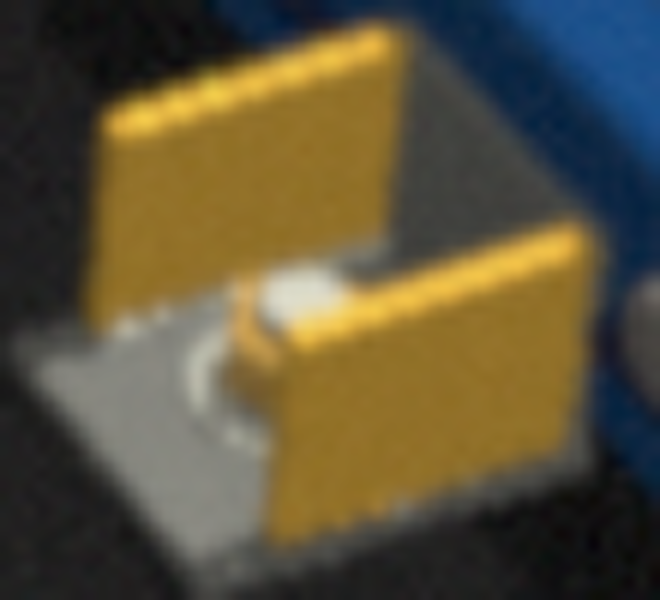

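```bash
python3 - <<'E'
from h import *
t=load("top0");s=load("side0")
E=t["extrinsics"];print("cam",-E[:3,:3].T@E[:3,3])
h=cv2.cvtColor(t["img"],cv2.COLOR_RGB2HSV).astype(float);I=t["img"].astype(float)
v,u=np.mgrid[:480,:640]
w=((h[...,1]<40)&(h[...,2]>190)&(u>=307)&(u<=315)&(v>=175)&(v<=182))
c=(u[w].mean(),v[w].mean());print("studpx",c,w.sum(),onz(t,*c,.034))
# anchor outer contour: washer z .011: bright low S + everything inside
m=((h[...,2]>190)&(u>=300)&(u<=321)&(v>=173)&(v<=191)&(h[...,1]<40))
pts=np.array([onz(t,a,b,.011)[:2] for a,b in zip(u[m],v[m])],np.float32)
# ring pixels excluding stud
c0=onz(t,*c,.034)[:2];r=np.hypot(*(pts-c0).T);q=pts[r>.016]
A=np.c_[2*q,np.ones(len(q))];sol=np.linalg.lstsq(A,(q**2).sum(1),rcond=None)[0];print("washer circ",sol[:2],np.sqrt(sol[2]+sol[:2]@sol[:2]),len(q))
# red
red=I[...,0]-np.maximum(I[...,1],0)-40-0*I[...,2]
R=((h[...,0]<9)|(h[...,0]>165))&(h[...,1]>50)&(u>305)&(u<320)&(v>168)&(v<180)
print("red",[(a,b,t["img"][b,a].tolist()) for a,b in zip(u[R],v[R])])
for z in(.03,.0265,.022):
  p=onz(t,u[R].mean(),v[R].mean(),z)[:2];d=p-c0;print(z,p,np.hypot(*d),np.degrees(np.arctan2(d[1],d[0])))
# nut brass
N=(h[...,0]>10)&(h[...,0]<28)&(h[...,1]>100)&(h[...,2]>150)&(u>302)&(u<318)&(v>170)&(v<190)
N|=R
cn=max(cv2.findContours(N.astype(np.uint8),0,1)[0],key=cv2.contourArea)[:,0]
for a,b in cn:
  d=onz(t,a,b,.029)[:2]-c0;print(a,b,"%.1f %.0f"%(1e3*np.hypot(*d),np.degrees(np.arctan2(d[1],d[0]))),end=" | ")
print()
# cheeks tops: bright yellow V>230
Y=(h[...,0]>20)&(h[...,0]<32)&(h[...,1]>170)&(h[...,2]>215)&(v<195)&(v>150)
for x0,x1 in((288,304),(320,335)):
  k=Y&(u>x0)&(u<x1);P=np.array([onz(t,a,b,.064)[:2] for a,b in zip(u[k],v[k])],np.float32)
  l=cv2.fitLine(P,cv2.DIST_L2,0,.01,.01).ravel();print("cheek",k.sum(),np.degrees(np.arctan2(l[1],l[0])),l[2:], cv2.minAreaRect(P))
P=cloud(t);print("depth nut",P[179,311],"flange",P[197,306],"bench",P[300,300],"mat",P[230,150])
E
```

```text
cam [1.96473889e-01 4.80042545e-04 1.16753910e+00]
studpx (np.float64(310.7894736842105), np.float64(178.31578947368422)) 38 [0.62026528 0.01416136 0.034     ]
washer circ [0.61887221 0.01379118] 0.020311719944246284 67
red [(np.int64(315), np.int64(174), [117, 81, 82]), (np.int64(315), np.int64(175), [248, 140, 120]), (np.int64(316), np.int64(175), [186, 149, 144])]
0.03 [0.63219441 0.00313891] 0.016241877982318693 -42.737775799544885
0.0265 [0.63353504 0.00314709] 0.0172453115377444 -39.69362306531215
0.022 [0.63525871 0.00315761] 0.018597999994139466 -36.27513348519512
308 174 15.3 31 | 307 175 14.5 45 | 306 175 16.3 51 | 306 176 14.6 59 | 306 177 13.3 69 | 306 178 12.5 80 | 305 179 14.7 93 | 305 180 14.9 103 | 305 181 15.6 113 | 306 182 14.6 126 | 307 183 14.4 141 | 308 184 15.2 155 | 309 185 16.7 167 | 310 185 16.2 176 | 311 184 13.4 -175 | 312 184 13.8 -164 | 313 184 14.5 -154 | 314 184 15.7 -146 | 315 183 15.2 -132 | 316 182 15.5 -118 | 316 181 14.3 -109 | 316 180 13.5 -98 | 316 179 13.3 -87 | 316 178 13.6 -75 | 316 177 14.4 -65 | 315 176 13.5 -50 | 316 175 17.2 -48 | 315 174 17.3 -36 | 314 174 15.8 -28 | 313 174 14.7 -20 | 312 174 13.9 -10 | 311 174 13.5 0 | 310 174 13.7 11 | 309 174 14.3 21 | 
cheek 58 -5.418614 [0.62818974 0.04933015] ((0.6290755867958069, 0.04919828847050667), (0.005322171375155449, 0.06429993361234665), 84.35542297363281)
cheek 61 -5.750241 [ 0.622736   -0.02128495] ((0.6224995255470276, -0.021238122135400772), (0.005828819237649441, 0.06420224905014038), 84.19902801513672)
depth nut [0.61807611 0.01352511 0.03503264] flange [0.57886742 0.02423613 0.00723509] bench [0.31458925 0.02511476 0.00587953] mat [0.47106905 0.41281882 0.00763891]
```

```bash
python3 - <<'E'
from h import *
t=load("top0");s=load("side0")
h=cv2.cvtColor(t["img"],cv2.COLOR_RGB2HSV)
m=((h[...,1]<60)&(h[...,2]>120)).astype(np.uint8);m[:, :160]=0;m[:,215:]=0;m[:175]=0;m[280:]=0
n,l,st,c=cv2.connectedComponentsWithStats(m);print([(a.tolist()) for a in st[1:] if a[4]>20])
for name,(a,b),r in(("small",(188,195.5),13),("large",(173.5,264.3),16)):
  v,u=np.nonzero(m);P=np.array([onz(t,x,y,.020)[:2] for x,y in zip(u,v)])
  c0=onz(t,a,b,.02)[:2];k=np.hypot(*(P-c0).T)<(.0245 if name=="small" else .029)
  q=P[k];hull=cv2.convexHull(q.astype(np.float32));print(name,c0,cv2.minEnclosingCircle(hull))
print("small tri",tri(t,(188,195.5),s,(292.4,163)));print("large tri",tri(t,(173.5,264.3),s,(232,179.4)))
o=((h[...,0]<15)&(h[...,1]>150)&(h[...,2]>150));o[:175]=0;o[280:]=0;o[:,:160]=0;o[:,215:]=0
v,u=np.nonzero(o);print("orange",u.mean(),v.mean(),onz(t,u.mean(),v.mean(),.0485))
# handle mid line: bright pixels rows between
L=[]
v,u=np.nonzero(m)
for y in range(214,247):
  k=u[v==y]
  if len(k): L.append(onz(t,k.mean(),y,.0485)[:2])
L=np.array(L,np.float32);f=cv2.fitLine(L,cv2.DIST_HUBER,0,.001,.001).ravel();print("handle",np.degrees(np.arctan(f[1]/f[0])),f[2:],L[0],L[-1])
E
```

```text
[[179, 186, 18, 23, 151], [163, 214, 21, 60, 368]]
small [0.56307788 0.32356482] ((0.563358724117279, 0.32407933473587036), 0.02444583736360073)
large [0.38465418 0.33990529] ((0.3876875042915344, 0.3413505554199219), 0.026035554707050323)
small tri (array([0.56502475, 0.32482613, 0.01508434]), np.float64(0.0007760309958602403))
large tri (array([0.38573718, 0.33936184, 0.02047835]), np.float64(0.002454324559509519))
orange 180.04 211.04 [0.51303838 0.33072263 0.0485    ]
handle -4.585432 [0.46784282 0.33439314] [0.5053102  0.33364603] [0.4245795  0.33784214]
```

```bash
cat >> h.py <<'E'
from scipy.spatial.transform import Rotation as Ro
def go(p,yaw_deg,ref=None,roll=np.pi,pitch=0.):
    """shares to reach TCP p, yaw from measured (or ref) pose"""
    if ref is None:
        from station import arm
        s=arm.get_state();ref=(s["eef_pos"],s["ee_rot"])
    R0=Ro.from_euler("xyz",ref[1]);R1=Ro.from_euler("xyz",[roll,pitch,np.radians(yaw_deg)])
    d=R0.inv().apply(np.asarray(p)-ref[0])/.3;r=(R0.inv()*R1).as_rotvec()/np.radians(60)
    print("shift",np.round(d,4),"turn",np.round(r,4))
    return d,r
E
python3 -c "
from h import *
go([.40,.42,.2],-10)
go([.474,.3335,.12],-5)"
```

```text
shift [0.8204 0.4977 0.0866] turn [ 0.0014 -0.     -0.1416]
shift [1.1457 0.6925 0.3536] turn [ 0.0014  0.     -0.225 ]
```

```bash
python3 -m inch '0.5 0.82 0.5 0.087 0 0 -0.14;0.5 0.82 0.5 0.087 0 0 -0.14;0.5 0.82 0.5 0.087 0 0 -0.14;0.5 0.82 0.5 0.087 0 0 -0.14;0.5 0.82 0.5 0.087 0 0 -0.14;0.5 0.82 0.5 0.087 0 0 -0.14;0.5 0.82 0.5 0.087 0 0 -0.14;0.5 0.82 0.5 0.087 0 0 -0.14' 20; python3 -c "
from h import *
go([.474,.3335,.12],-5)"
```

```text
t: 0.9
eef_pos: [0.4004, 0.419, 0.2003]
ee_rot: [3.141, 0.0, -0.178]
force: [-0.2, 0.9, 0.1]
width: 0.0439
shift [0.2921 0.2368 0.2677] turn [ 0.0002  0.0002 -0.087 ]
```

```bash
python3 -m inch '0.5 0.292 0.237 0.367 0 0 -0.087;0.5 0.292 0.237 0.367 0 0 -0.087;0.5 0.292 0.237 0.367 0 0 -0.087;0.5 0.292 0.237 0.367 0 0 -0.087;0.5 0.292 0.237 0.367 0 0 -0.087'; python3 -c "
from h import *
go([.474,.3335,.025],-5)
f=snap('side','side1');crop(f,'s1',180,60,340,220,4);f=snap('top','top1');crop(f,'t1',115,165,235,295,4)"
```

```text
t: 1.4
eef_pos: [0.4733, 0.334, 0.0888]
ee_rot: [3.139, 0.002, -0.086]
force: [0.5, 0.1, 0.7]
width: 0.0439
shift [0.0029 0.0008 0.2127] turn [0.0025 0.0015 0.0015]
```

View pics/s1.png

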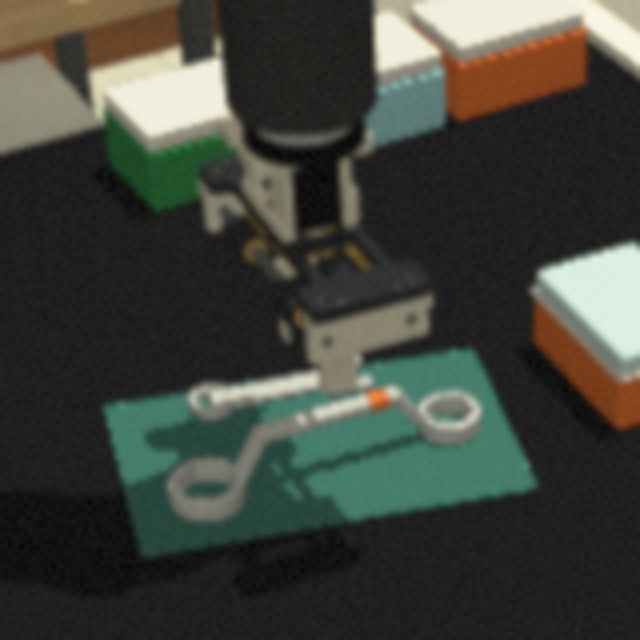

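View pics/t1.png

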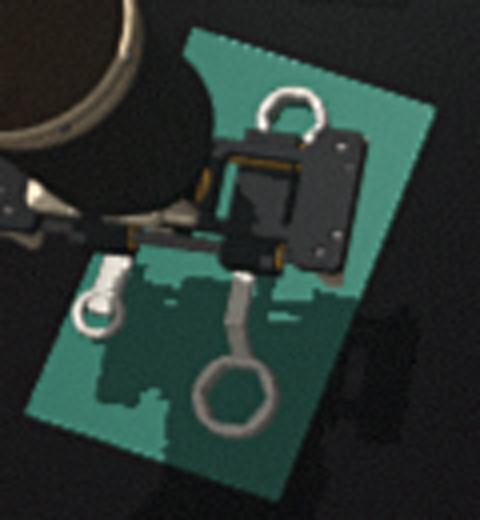

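```bash
python3 -m inch '0.6 0.003 0.001 0.1 0.002 0.001 0;0.6 0.003 0.001 0.2 0.002 0.001 0;0.6 0.003 0.001 0.213 0.002 0.001 0;0.6 0.003 0.001 0.213 0.002 0.001 0;1 0.003 0.001 0.213 0.002 0.001 0;1 0.003 0.001 0.213 0.002 0.001 0;1 0.003 0.001 0.213 0.002 0.001 0;1 0.003 0.001 0.213 0.002 0.001 0;1 0.003 0.001 0.213 0.002 0.001 0;1 0.003 0.001 0.213 0.002 0.001 0' 45; python3 -c "
from h import *
f=snap('side','side2');crop(f,'s2',180,60,340,220,4);"
```

```text
t: 2.5
eef_pos: [0.4752, 0.3352, 0.0274]
ee_rot: [-3.137, -0.003, -0.085]
force: [-0.9, 3.9, 6.1]
width: 0.0112
```

View pics/s2.png

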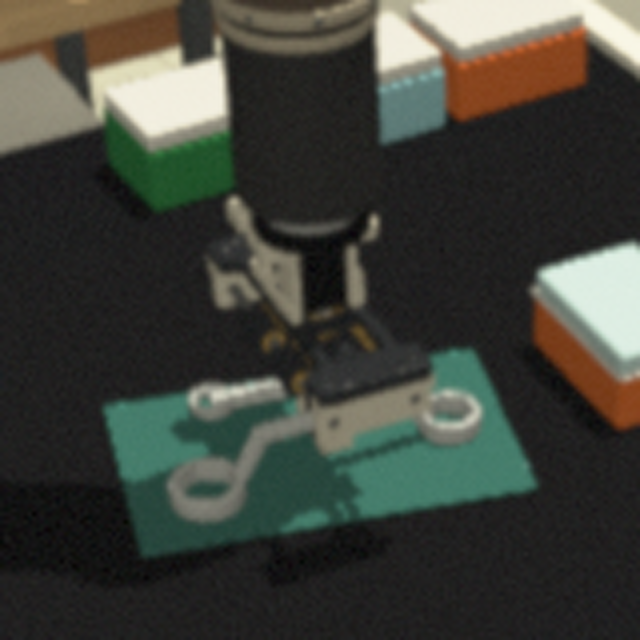

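```bash
python3 -m inch '1 0 0 -0.1 0 0 0;1 0 0 -0.2 0 0 0;1 0 0 -0.3 0 0 0;1 0 0 -0.4 0 0 0;1 0 0 -0.4 0 0 0;1 0 0 -0.4 0 0 0' 60; python3 -c "
from h import *
from station import arm
f=snap('side','side3');crop(f,'s3',180,60,340,220,4);f=snap('top','top3');crop(f,'t3',115,155,255,295,4)
s=arm.get_state();print(s)"
```

```text
t: 3.15
eef_pos: [0.4738, 0.3332, 0.146]
ee_rot: [-3.14, -0.0, -0.086]
force: [0.3, -0.3, -3.8]
width: 0.0113
{'t': 3.25, 'q': array([ 0.94998364,  0.26894387, -0.31580359, -0.00105107, -0.98705692,
        0.53563866]), 'qd': array([-0.00050774,  0.00698535, -0.00017757,  0.00558008, -0.00163689,
        0.00018443]), 'joint_efforts': array([ 1.65412773e-02, -5.10831392e+01,  2.80227131e+01,  6.85493633e+00,
        9.44132335e-02,  2.02365404e-04]), 'eef_pos': array([0.47330962, 0.33268994, 0.14466294]), 'ee_rot': array([ 3.14117290e+00,  1.26831118e-03, -8.57540294e-02]), 'force': array([ 0.58753391,  0.7743648 , -3.96248747]), 'moment': array([-0.07002499,  0.00693781, -0.01773053]), 'width': 0.010782935607054404}
```

View pics/s3.png

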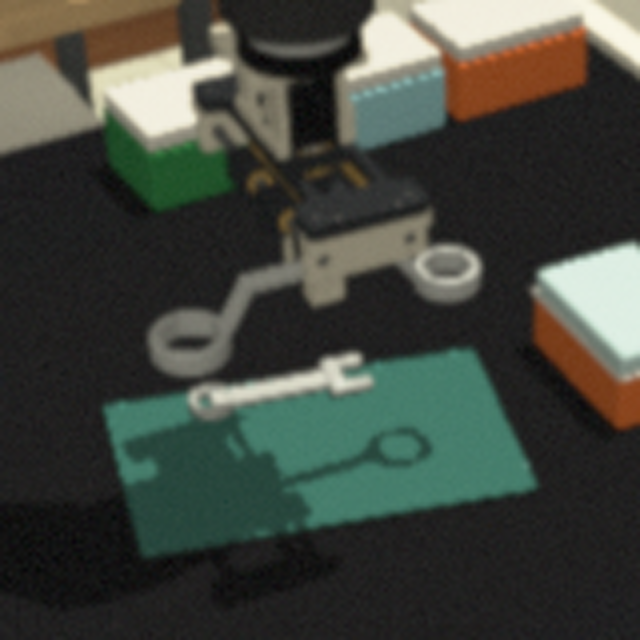

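View pics/t3.png

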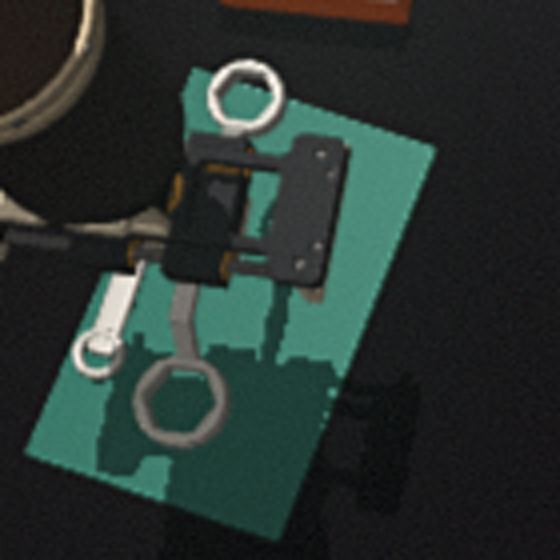

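```bash
python3 -c "
from h import *
go([.534,-.0153,.10],19)"
```

```text
shift [0.3011 1.1383 0.149 ] turn [ 1.000e-04  1.300e-03 -3.986e-01]
```

```bash
python3 -m inch '1 0.04 0.14 0 0 0 -0.05;1 0.08 0.28 0 0 0 -0.1;1 0.12 0.42 0 0 0 -0.15;1 0.16 0.56 0 0 0 -0.2;1 0.2 0.7 0 0 0 -0.25;1 0.22 0.84 0 0 0 -0.3;1 0.25 0.95 0 0 0 -0.35;1 0.25 0.95 0 0 0 -0.4;1 0.25 0.95 0 0 0 -0.4'; python3 -c "
from h import *
go([.534,-.0153,.10],19)"
```

```text
t: 4.15
eef_pos: [0.5239, 0.042, 0.1443]
ee_rot: [-3.14, 0.001, 0.332]
force: [-0.6, -0.1, -3.5]
width: 0.011
shift [-0.0302  0.1918  0.1475] turn [-0.0014  0.0014  0.0004]
```

```bash
python3 -m inch '1 -0.015 0.1 0.05 0 0 0;1 -0.03 0.192 0.12 0 0 0;1 -0.03 0.192 0.147 0 0 0;1 -0.03 0.192 0.147 0 0 0;1 -0.03 0.192 0.147 0 0 0;1 -0.03 0.192 0.147 0 0 0'; python3 -c "
from h import *
f=snap('side','side4');crop(f,'s4',330,120,460,250,5);f=snap('top','top4');crop(f,'t4',250,125,370,245,5)
go([.534,-.0153,.1],19)"
```

```text
t: 4.75
eef_pos: [0.5357, -0.0128, 0.1023]
ee_rot: [-3.14, -0.003, 0.335]
force: [-0.2, 0.6, -3.8]
width: 0.0111
shift [-0.008   0.0056  0.0081] turn [-0.0014 -0.003   0.003 ]
```

View pics/s4.png

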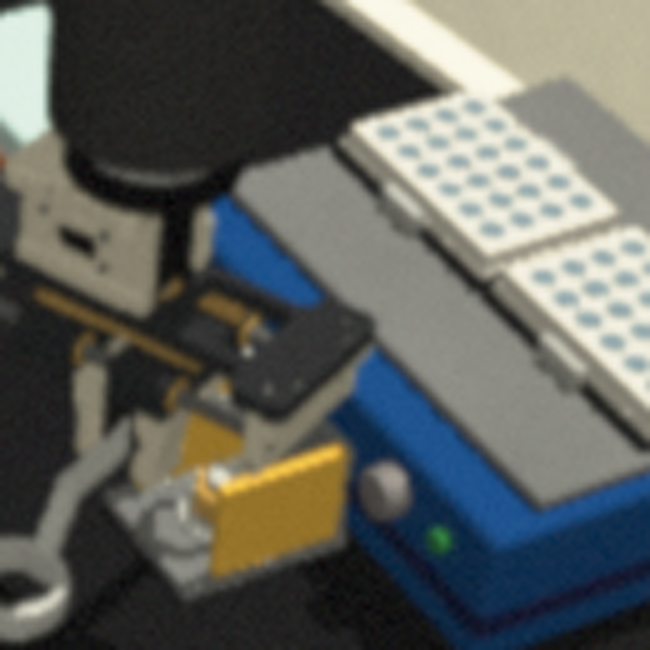

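View pics/t4.png

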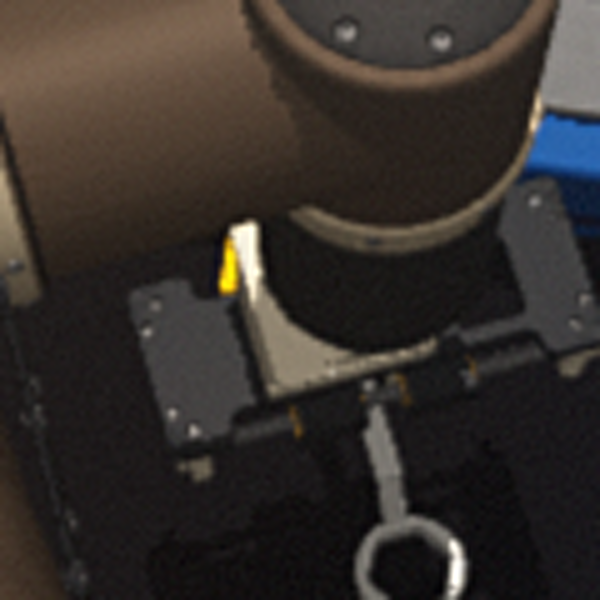

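```bash
python3 - <<'E'
from h import *
def ring(f,c,r,vth,show):
    h=cv2.cvtColor(f["img"],cv2.COLOR_RGB2HSV);m=((h[...,1]<70)&(h[...,2]>vth)).astype(np.uint8)
    M=np.zeros_like(m);cv2.circle(M,c,r,1,-1);m&=M
    cs,hi=cv2.findContours(m,cv2.RETR_CCOMP,cv2.CHAIN_APPROX_NONE)
    out=[]
    for i,k in enumerate(cs):
        if hi[0][i][3]>=0 and len(k)>=12:
            # hole pixels
            mm=np.zeros_like(m);cv2.drawContours(mm,cs,i,1,-1);mm&=(1-m);v,u=np.nonzero(mm);out.append(("hole",u.mean().round(2),v.mean().round(2),len(u)))
    k=max(cs,key=cv2.contourArea);e=cv2.fitEllipse(k);(x,y),rr=cv2.minEnclosingCircle(k)
    print(show,out,"ell",np.round(e[0],2),np.round(e[1],2));return (out[0][1:3] if out else None)
t=load("top3");s=load("side3");t0=load("top0");s0=load("side0")
a=ring(t,(176,179),12,110,"t3 small");b=ring(t,(160,255),14,70,"t3 large")
c=ring(s,(291,128),11,90,"s3 small");d=ring(s,(227,145),13,90,"s3 large")
for A,B,n in((a,c,"small"),(b,d,"large")):
  if A and B: print(n,tri(t,A,s,B))
  if A: print(n,onz(t,*A,.1325))
a0=ring(t0,(188,195),11,110,"t0 small");b0=ring(t0,(173,264),13,110,"t0 large")
c0=ring(s0,(292,164),10,90,"s0 small");d0=ring(s0,(232,181),12,90,"s0 large")
for A,B,n in((a0,c0,"small"),(b0,d0,"large")):
  if A and B: print(n,tri(t0,A,s0,B))
  if A: print(n,onz(t0,*A,.012))
  if B: print(n,onz(s0,*B,.012))
E
```

```text
t3 small [('hole', np.float64(175.75), np.float64(178.36), 128)] ell [175.67 178.81] [17.15 19.02]
t3 large [('hole', np.float64(159.53), np.float64(254.75), 202)] ell [159.64 254.53] [22.57 24.1 ]
s3 small [] ell [290.36 126.96] [14.   19.28]
s3 large [('hole', np.float64(226.92), np.float64(145.32), 37)] ell [227.57 144.95] [15.36 21.57]
small [0.56705888 0.32462586 0.1325    ]
large (array([0.3858298 , 0.34185643, 0.12824998]), np.float64(0.0021595150937547547))
large [0.3860767  0.34011653 0.1325    ]
t0 small [('hole', np.float64(187.24), np.float64(194.11), 101)] ell [187.11 194.6 ] [15.89 18.43]
t0 large [('hole', np.float64(172.93), np.float64(263.25), 170)] ell [173.11 262.87] [19.73 21.42]
s0 small [] ell [291.56 163.78] [13.88 17.55]
s0 large [('hole', np.float64(231.35), np.float64(181.75), 20)] ell [231.88 181.39] [16.44 21.69]
small [0.5692511  0.32816191 0.012     ]
large (array([0.38817185, 0.3455536 , 0.00788765]), np.float64(0.002170728307882583))
large [0.38851793 0.34398166 0.012     ]
large [0.38511183 0.34094248 0.012     ]
```

```bash
python3 - <<'E'
from h import *
t=load("top3");s=load("side3");t0=load("top0");s0=load("side0")
print("stud side",onz(s0,375.8,214.6,.034),"tri",tri(t0,(310.79,178.32),s0,(375.8,214.6)))
for n,(u,v) in dict(small=(290.36,126.96),large=(227.3,145.1)).items():print(n,onz(s,u,v,.1325))
print("tri",tri(t,(175.7,178.6),s,(290.6,127)),tri(t,(159.6,254.6),s,(227.3,145.1)))
# washer-based: expected outline: project circles for stud candidates over top0
crop(s,"s3b",275,112,310,142,16)
for f,n,box,k in((t0,"ov_t",(290,155,335,205),12),(s0,"ov_s",(350,190,405,240),12)):
  x0,y0,x1,y1=box;im=cv2.resize(f["img"][y0:y1,x0:x1,::-1],None,fx=k,fy=k,interpolation=cv2.INTER_CUBIC)
  for c,col in(((.6200,.0141),(0,0,255)),((.617,.0141),(255,0,255))):
    for r,z in((.023,.011),(.01,.034)):
      P=np.array([proj(f,(c[0]+r*np.cos(a),c[1]+r*np.sin(a),z)) for a in np.linspace(0,6.283,60)])
      cv2.polylines(im,[np.int32(((P-[x0,y0])+.5)*k)],True,col,1)
  cv2.imwrite(f"pics/{n}.png",im)
E
```

```text
stud side [0.61898512 0.01264825 0.034     ] tri (array([0.62072164, 0.01428086, 0.03207647]), np.float64(0.0005112802215538776))
small [0.56199513 0.32611478 0.1325    ]
large [0.38365101 0.33671911 0.1325    ]
tri (array([0.56444639, 0.32522553, 0.13266759]), np.float64(0.004000497618780335)) (array([0.3863769 , 0.34141627, 0.12891522]), np.float64(0.0014835129200805694))
```

View pics/ov_t.png

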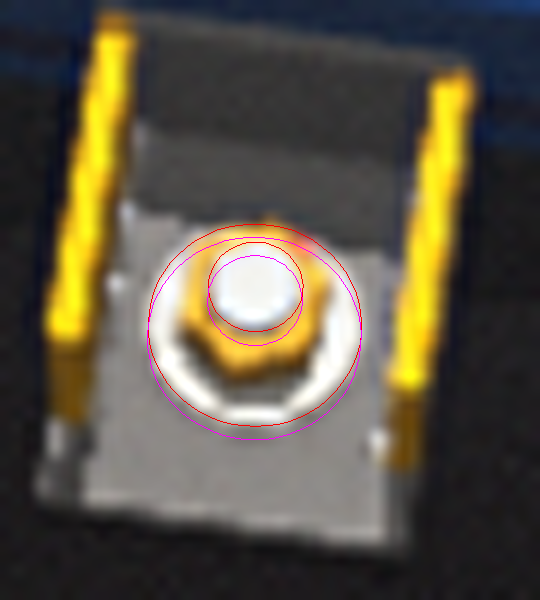

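View pics/ov_s.png

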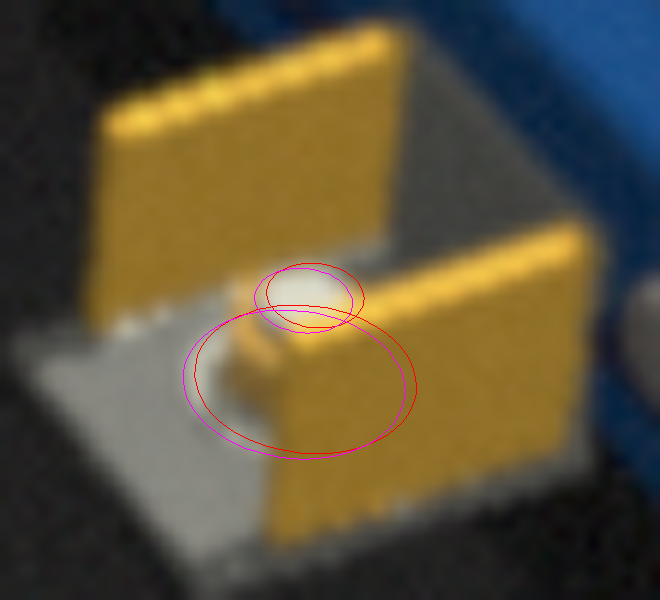

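View pics/s3b.png

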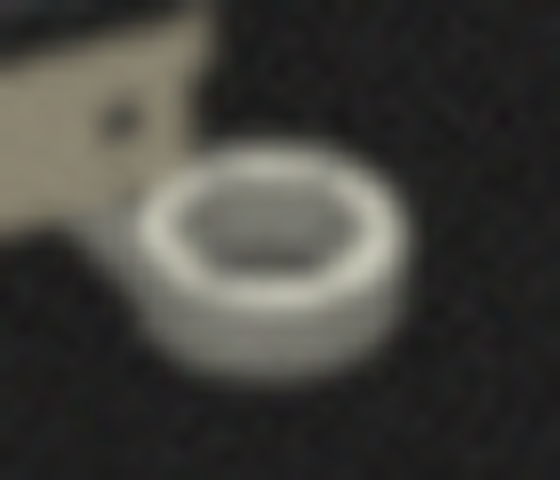

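```bash
python3 -c "
from h import *
go([.532,-.0142,.062],19)"
```

```text
shift [-1.350e-02  1.000e-04  1.348e-01] turn [-0.0014 -0.003   0.003 ]
```

```bash
cat >> h.py <<'E'
def avg(n=6):
    from station import arm
    L=[]
    for i in range(n):
        arm.grab_frame("top");s=arm.get_state();L.append(np.r_[s["eef_pos"],np.angle(np.exp(1j*(s["ee_rot"]-[np.pi,0,0]))),s["force"],s["moment"],s["width"]])
    L=np.array(L);m=L.mean(0)
    print("t",s["t"],"pos",np.round(m[:3]*1e3,2),"rot deg",np.round(np.degrees(m[3:6]),2),"F",np.round(m[6:9],2),"M",np.round(m[9:12],3),"w",np.round(m[12],4),"std",np.round(L.std(0)[[0,1,2,5,6,8,11]],4))
    return m
E
python3 -m inch '1 -0.0135 0 0.07 0 0 0;1 -0.0135 0 0.135 0 0 0;1 -0.0135 0 0.135 0 0 0;1 -0.0135 0 0.135 0 0 0;1 -0.0135 0 0.135 0 0 0'; python3 -c "
from h import *
m=avg()
go([.532,-.0142,.062],19,(m[:3],m[3:6]+[np.pi,0,0]))"
```

```text
t: 5.35
eef_pos: [0.5325, -0.0146, 0.0625]
ee_rot: [-3.14, -0.004, 0.334]
force: [0.1, -0.1, -3.4]
width: 0.0113
t 5.65 pos [532.1  -14.82  62.1 ] rot deg [ 0.08 -0.19 19.13] F [-0.31 -0.   -3.16] M [-0.048 -0.02  -0.015] w 0.0112 std [3.000e-04 1.000e-04 3.000e-04 2.000e-04 3.560e-01 4.739e-01 2.620e-02]
shift [ 0.0004 -0.0021  0.0003] turn [-0.0013 -0.0032  0.0022]
```

```bash
python3 -m inch '1 0 -0.002 0.02 0 -0.003 0;1 0 -0.002 0.03 0 -0.003 0;1 0 -0.002 0.035 0 -0.003 0;1 0 -0.002 0.038 0 -0.003 0;1 0 -0.002 0.038 0 -0.003 0'; python3 -c "
from h import *
m=avg(4)"
```

```text
t: 6.15
eef_pos: [0.5315, -0.0144, 0.0498]
ee_rot: [-3.14, 0.001, 0.334]
force: [1.0, -1.1, -2.8]
width: 0.0112
t 6.35 pos [531.58 -14.41  49.96] rot deg [ 0.08  0.05 19.13] F [ 1.06 -0.43 -2.41] M [-0.219 -0.521 -0.068] w 0.0111 std [0.     0.     0.     0.     0.2958 0.4744 0.0094]
```

```bash
python3 -m inch '1 0 0 0.003 0 0 0;1 0 0 0.006 0 0 0;1 0 0 0.006 0 0 0'; python3 -c "
from h import *
m=avg(3)"
```

```text
t: 6.65
eef_pos: [0.5315, -0.0144, 0.0481]
ee_rot: [-3.14, 0.001, 0.334]
force: [1.5, -0.3, -1.0]
width: 0.0106
t 6.8 pos [531.49 -14.4   48.13] rot deg [ 0.08  0.06 19.13] F [ 0.56 -0.74 -1.92] M [-0.325 -0.626 -0.119] w 0.0112 std [0.     0.     0.     0.     0.3312 0.4066 0.0211]
```

```bash
python3 -m inch '1 0 0 0.004 0 0 0;1 0 0 0.008 0 0 0;1 0 0 0.008 0 0 0'; python3 -c "
from h import *
m=avg(3)
f=snap('side','side5');crop(f,'s5',310,150,450,260,5)"
```

```text
t: 7.1
eef_pos: [0.5317, -0.0143, 0.0456]
ee_rot: [-3.14, 0.001, 0.334]
force: [3.1, -0.4, -3.4]
width: 0.0116
t 7.25 pos [531.72 -14.3   45.68] rot deg [ 0.08  0.04 19.13] F [ 3.27  0.   -2.75] M [-0.215 -1.28  -0.154] w 0.0114 std [0.     0.     0.     0.     0.6301 0.2543 0.0223]
```

View pics/s5.png

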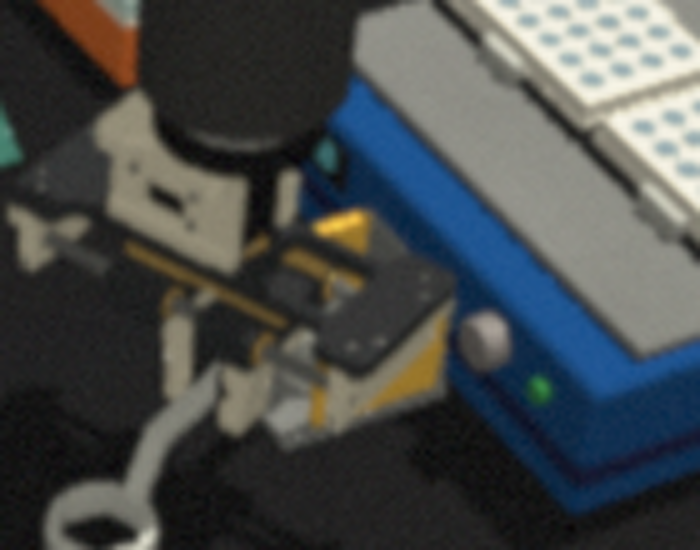

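```bash
python3 -m inch '1 0.003 0.001 0 0 0 0;1 0.003 0.001 0 0 0 0;1 0.003 0.001 0.004 0 0 0;1 0.003 0.001 0.008 0 0 0;1 0.003 0.001 0.008 0 0 0'; python3 -c "
from h import *
m=avg(3)"
```

```text
t: 7.8
eef_pos: [0.532, -0.0145, 0.043]
ee_rot: [-3.14, 0.002, 0.334]
force: [2.3, -0.4, -2.3]
width: 0.0112
t 7.95 pos [532.09 -14.45  43.12] rot deg [ 0.09  0.1  19.12] F [ 1.19 -0.33 -2.24] M [-0.229 -0.738 -0.105] w 0.0114 std [0.     0.     0.     0.     0.2778 0.3084 0.0216]
```

```bash
python3 -m inch '1 0.001 0 0.007 0 0 0;1 0.001 0 0.014 0 0 0;1 0.001 0 0.02 0 0 0;1 0.001 0 0.02 0 0 0'; python3 -c "
from h import *
m=avg(3)"
```

```text
t: 8.35
eef_pos: [0.5323, -0.0144, 0.0368]
ee_rot: [-3.14, 0.002, 0.334]
force: [0.0, -0.4, -3.3]
width: 0.0112
t 8.5 pos [532.42 -14.34  37.09] rot deg [ 0.09  0.1  19.12] F [ 0.81 -0.7  -3.2 ] M [-0.299 -0.534 -0.069] w 0.0114 std [0.     0.     0.     0.     0.0462 0.3667 0.0231]
```

```bash
python3 -m inch '1 0 0 0.006 0 0 0;1 0 0 0.012 0 0 0;1 0 0 0.016 0 0 0;1 0 0 0.016 0 0 0'; python3 -c "
from h import *
m=avg(3)"
```

```text
t: 8.9
eef_pos: [0.5319, -0.0146, 0.0324]
ee_rot: [-3.14, 0.002, 0.334]
force: [-2.7, -1.2, 1.6]
width: 0.0111
t 9.05 pos [532.06 -14.49  32.49] rot deg [ 0.09  0.12 19.12] F [-2.96 -1.7   2.12] M [-0.553  0.75  -0.071] w 0.0113 std [0.     0.     0.     0.     0.5285 0.456  0.0068]
```

```bash
python3 -m inch '1 0 0 -0.003 0 0 0;1 0.0003 -0.013 -0.003 0 0 0.0417;1 0.0012 -0.0266 -0.003 0 0 0.0833;1 0.0046 -0.053 -0.003 0 0 0.1667;1 0.0104 -0.079 -0.003 0 0 0.25;1 0.0104 -0.079 -0.003 0 0 0.25'; python3 -c "
from h import *
m=avg(4)"
```

```text
t: 9.65
eef_pos: [0.5278, 0.0097, 0.0334]
ee_rot: [-3.14, 0.001, 0.071]
force: [-1.7, -0.3, -0.8]
width: 0.0114
t 9.85 pos [527.84   9.21  33.37] rot deg [0.07 0.08 4.27] F [-1.7  -0.67 -1.01] M [-0.21   0.249 -0.065] w 0.0112 std [0.000e+00 1.000e-04 0.000e+00 4.000e-04 6.974e-01 2.813e-01 4.160e-02]
```

```bash
python3 -m inch '1 0.0012 -0.0266 0 0 0 0.0833;1 0.0046 -0.053 0 0 0 0.1667;1 0.0104 -0.079 0 0 0 0.25;1 0.0184 -0.1043 0 0 0 0.3333;1 0.0286 -0.1289 0 0 0 0.4167;1 0.0286 -0.1289 0 0 0 0.4167'; python3 -c "
from h import *
m=avg(4)
f=snap('side','side6');crop(f,'s6',310,150,450,260,5);f=snap('top','top6');crop(f,'t6',250,115,370,235,5)"
```

```text
t: 10.45
eef_pos: [0.5336, 0.0489, 0.0333]
ee_rot: [-3.141, 0.002, -0.365]
force: [-2.8, 2.4, -0.0]
width: 0.0112
t 10.65 pos [533.47  48.43  33.39] rot deg [  0.04   0.12 -20.75] F [-3.36  2.95  0.8 ] M [0.901 0.896 0.084] w 0.0112 std [0.000e+00 1.000e-04 0.000e+00 3.000e-04 4.072e-01 5.342e-01 5.570e-02]
```

View pics/s6.png

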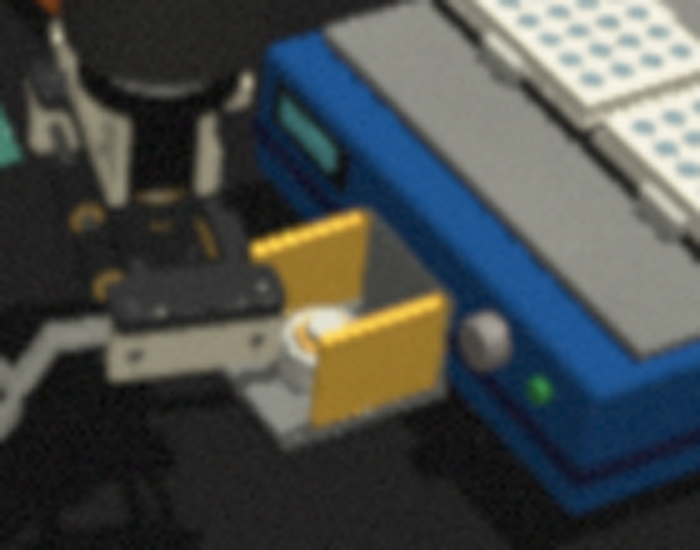

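View pics/t6.png

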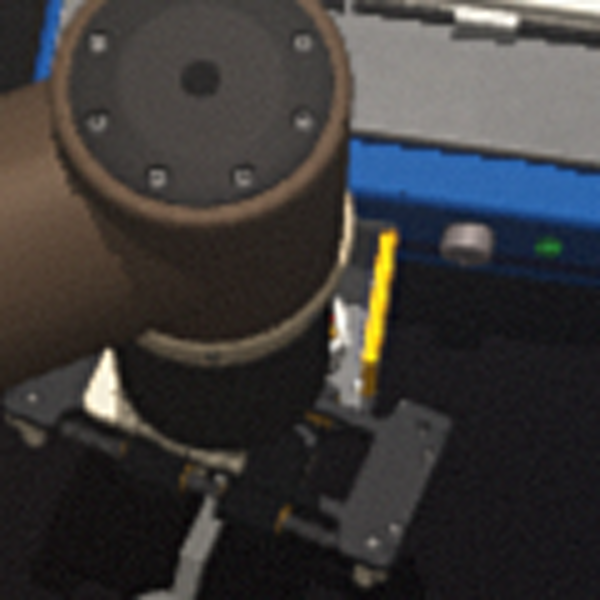

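```bash
python3 -m inch '1 -0.003 0 0 0 0 0;1 -0.0028 -0.0266 0 0 0 0.0833;1 0.0006 -0.053 0 0 0 0.1667;1 0.0054 -0.079 0 0 0 0.25;1 0.0134 -0.1043 0 0 0 0.3333;1 0.0134 -0.1043 0 0 0 0.3333'; python3 -c "
from h import *
m=avg(4)
f=snap('side','side7');crop(f,'s7',310,150,450,260,5);f=snap('top','top7');crop(f,'t7',250,115,370,235,5)"
```

```text
t: 11.35
eef_pos: [0.5497, 0.0766, 0.0335]
ee_rot: [-3.141, 0.001, -0.714]
force: [2.5, -0.5, -1.5]
width: 0.0113
t 11.55 pos [549.26  76.12  33.59] rot deg [  0.05   0.05 -40.72] F [ 3.73  0.11 -2.55] M [-0.074 -1.46   0.194] w 0.0112 std [1.000e-04 1.000e-04 1.000e-04 3.000e-04 4.536e-01 3.496e-01 2.390e-02]
```

View pics/s7.png

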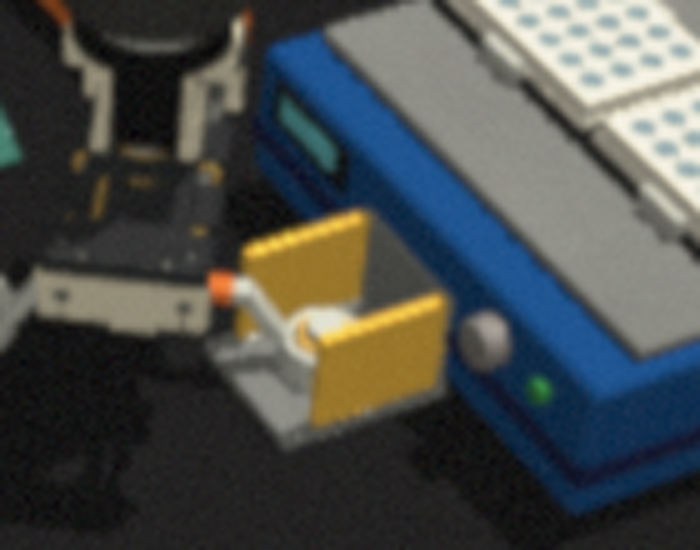

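View pics/t7.png

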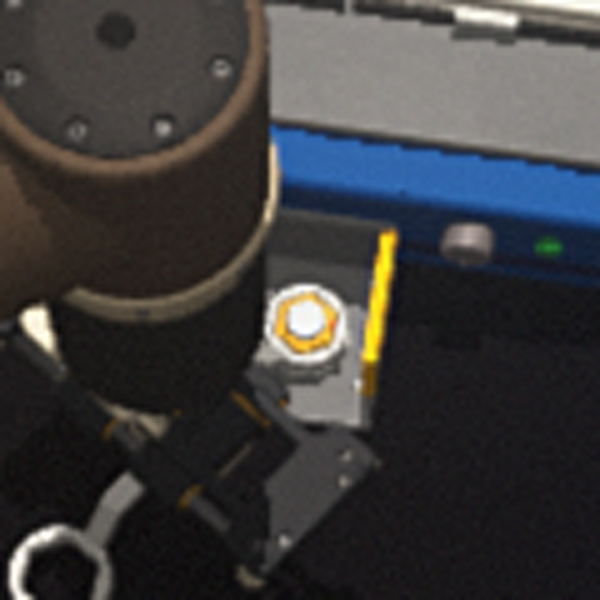

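```bash
python3 -m inch '1 0.002 0.0215 0 0 0 -0.0667;1 0.002 0.0215 0 0 0 -0.0667;1 0.002 0.0215 -0.03 0 0 -0.0667;1 0.002 0.0215 -0.06 0 0 -0.0667;1 0.002 0.0215 -0.1 0 0 -0.0667;1 0.002 0.0215 -0.1 0 0 -0.0667'; python3 -c "
from h import *
m=avg(4)
f=snap('top','top8');crop(f,'t8',250,115,370,235,5)
C=np.array([619.4,15.8])/1e3;y=np.radians(23.4)
go([*(C-.0924*np.array([np.cos(y),np.sin(y)])),.0635],23.4,(m[:3],m[3:6]+[np.pi,0,0]))"
```

```text
t: 12.25
eef_pos: [0.5494, 0.0685, 0.0639]
ee_rot: [-3.139, -0.005, -0.645]
force: [29.3, -21.1, -29.5]
width: 0.0113
t 12.45 pos [549.01  68.65  63.21] rot deg [  0.1   -0.22 -36.97] F [ 29.03 -19.75 -25.93] M [ -7.022 -10.387   0.107] w 0.0111 std [0.000e+00 1.000e-04 1.000e-04 1.000e-04 3.971e-01 3.302e-01 2.920e-02]
shift [ 0.1411  0.2674 -0.0009] turn [ 4.0000e-04 -4.3000e-03 -1.0062e+00]
```

View pics/t8.png

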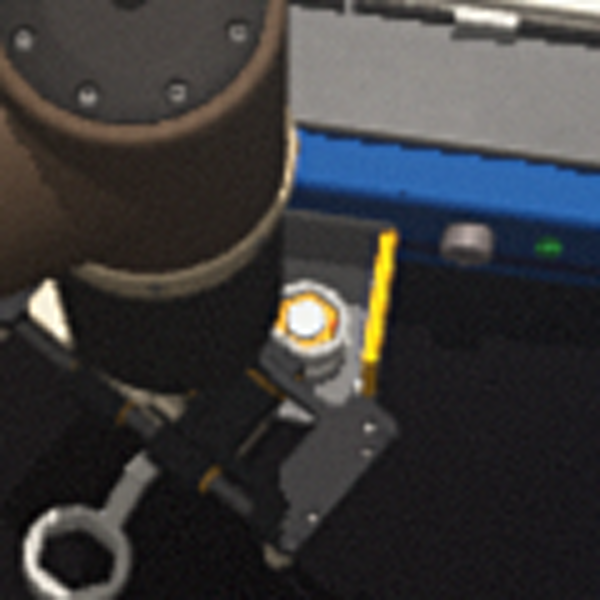

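```bash
python3 -c "
from h import *
f=snap('side','side8');crop(f,'s8',290,120,450,260,5)"
```

```text
(no output)
```

View pics/s8.png

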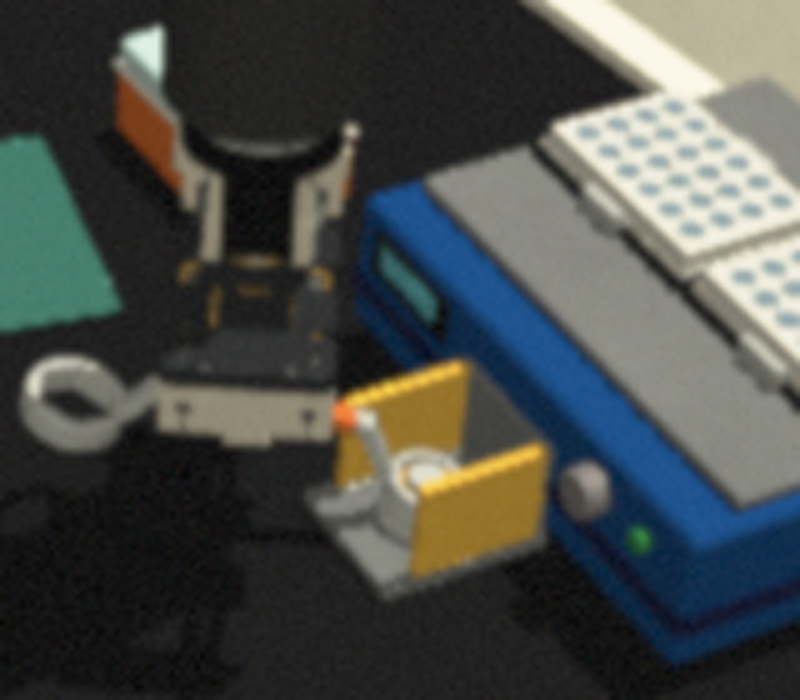

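```bash
python3 -m inch '1 0 0 0.02 0 0 0;1 0 0 0.04 0 0 0;1 0 0 0.06 0 0 0;1 0 0 0.08 0 0 0;1 0 0 0.095 0 0 0;1 0 0 0.1 0 0 0;1 0 0 0.1 0 0 0'; python3 -c "
from h import *
m=avg(4)
f=snap('side','side9');crop(f,'s9',290,120,450,260,5)"
```

```text
t: 13.25
eef_pos: [0.5404, 0.0722, 0.0328]
ee_rot: [3.138, 0.007, -0.645]
force: [-17.2, 15.3, 10.9]
width: 0.0114
t 13.45 pos [540.4   72.18  32.98] rot deg [ -0.2    0.42 -36.96] F [-16.21  14.95  10.01] M [5.279 5.422 0.253] w 0.0112 std [0.     0.     0.     0.     0.5407 0.3054 0.0213]
```

View pics/s9.png

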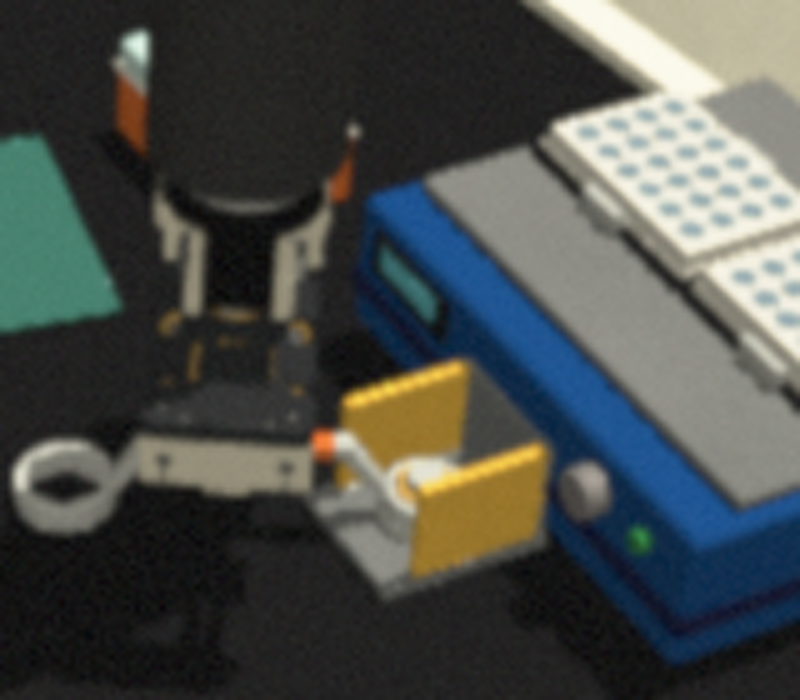

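```bash
python3 -c "
from h import *
f=snap('top','top9');crop(f,'t9',240,145,360,265,5)"
```

```text
(no output)
```

View pics/t9.png

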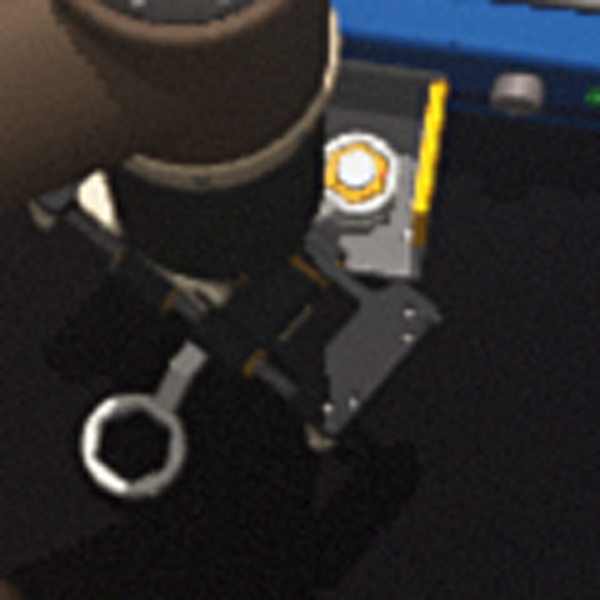

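```bash
python3 -c "
from h import *
t=load('top9');s=load('side9')
p,e=tri(t,(266.2,233.6),s,(302.9,217.2));print(p,e)
C=np.array([.6194,.0158]);d=p[:2]-C;print(np.hypot(*d),np.degrees(np.arctan2(-d[1],-d[0])))
P=cloud(t)
m=(P[...,2]>.03)&(P[...,2]<.12)
v,u=np.nonzero(m);k=(u>255)&(u<278)&(v>222)&(v<246);q=P[v[k],u[k]]
print(len(q),q.mean(0),np.percentile(q[:,2],[5,25,50,75,95]))
q=q[q[:,2]>0.03];A=np.c_[q[:,:2],np.ones(len(q))];g=np.linalg.lstsq(A,q[:,2],rcond=None)[0];print('slope',g,np.degrees(np.arctan(np.hypot(*g[:2]))))
# same on nut ring
m=(np.hypot(P[...,0]-C[0],P[...,1]-C[1])<.024)&(P[...,2]>.02)&(P[...,2]<.06)
q=P[m];print(len(q),np.percentile(q[:,2],[5,25,50,75,95]))
"
```

```text
[0.47494456 0.11930143 0.01184646] 0.0018658478922702396
0.17770740019650189 -35.621362241456495
13 [0.49558315 0.09944426 0.03513568] [0.03123861 0.03287558 0.03393361 0.03727048 0.04031599]
slope [ 0.49629708  0.1798346  -0.2287043 ] 27.828421359911047
205 [0.02476064 0.02715651 0.02999673 0.03253973 0.03656355]
```

```bash
python3 -c "
from h import *
t=load('top9');P=cloud(t)
h=cv2.cvtColor(t['img'],cv2.COLOR_RGB2HSV)
v,u=np.mgrid[:480,:640];m=(h[...,2]>80)&(h[...,1]<70)&(np.hypot(u-266.2,v-233.6)<11.5)&(t['range_z']>0)
q=P[m];print(len(q),q.mean(0),np.percentile(q[:,2],[5,25,50,75,95]))
d=np.array([np.cos(np.radians(-36.9)),np.sin(np.radians(-36.9))]);a=(q[:,:2]-q[:,:2].mean(0))@d
k=q[:,2]>np.median(q[:,2])-.006
print('slope along handle deg',np.degrees(np.arctan(np.polyfit(a[k],q[k,2],1)[0])))
C=np.array([.6194,.0158]);m=(h[...,2]>150)&(h[...,1]<60)&(np.hypot(P[...,0]-C[0],P[...,1]-C[1])<.024)&(np.hypot(P[...,0]-C[0],P[...,1]-C[1])>.0135)&(P[...,2]>.01)
q=P[m];a=(q[:,:2]-C)@d;print(len(q),np.percentile(q[:,2],[5,50,95]));print(np.degrees(np.arctan(np.polyfit(a,q[:,2],1)[0])))
s=load('side9');P=cloud(s);h=cv2.cvtColor(s['img'],cv2.COLOR_RGB2HSV)
m=(h[...,2]>70)&(h[...,1]<80)&(np.hypot(u-303,v-217)<11)&(s['range_z']>0);q=P[m];print('side',len(q),q.mean(0),np.percentile(q[:,2],[5,25,50,75,95]))
"
```

```text
168 [0.47416896 0.11958437 0.02142107] [0.00449241 0.02034345 0.02264429 0.02482766 0.0272586 ]
slope along handle deg 3.058233294689674
78 [0.02341049 0.02795255 0.03211489]
-3.027822485954725
side 281 [0.47405976 0.12009527 0.01387747] [-0.00337021  0.00849979  0.01591765  0.02044328  0.02418348]
```

```bash
python3 -m inch '1 -0.006 0 0 0 0 0;1 -0.012 0 0 0 0 0;1 -0.012 0 0 0 0 0;1 -0.012 0 0 0 0 0' 60; python3 -c "
from h import *
m=avg(4)"
```

```text
t: 13.95
eef_pos: [0.5408, 0.0732, 0.0333]
ee_rot: [3.141, 0.003, -0.644]
force: [-3.7, 6.2, 3.4]
width: 0.0113
t 14.15 pos [540.81  73.18  33.31] rot deg [ -0.06   0.19 -36.92] F [-4.59  5.64  3.37] M [1.837 1.446 0.132] w 0.0113 std [0.     0.     0.     0.     0.0233 0.3918 0.0094]
```

```bash
python3 -m inch '1 -0.004 0 0 0 0 0;1 -0.004 0 -0.003 0 0 0;1 -0.004 0 -0.005 0 0 0;1 -0.004 0 -0.005 0 0 0'; python3 -c "
from h import *
m=avg(3)"
```

```text
t: 14.55
eef_pos: [0.5408, 0.0735, 0.0348]
ee_rot: [3.141, 0.002, -0.644]
force: [2.1, 0.9, -2.8]
width: 0.0111
t 14.7 pos [540.77  73.5   34.77] rot deg [-3.000e-02  1.200e-01 -3.689e+01] F [ 1.38 -0.67 -2.56] M [-0.269 -0.716  0.055] w 0.0111 std [0.000e+00 0.000e+00 0.000e+00 1.000e-04 1.048e-01 6.313e-01 2.690e-02]
```

```bash
python3 -m inch '1 0 0 -0.005 0 0 0;1 0 0 -0.01 0 0 0;1 0 0 -0.01 0 0 0'; python3 -c "
from h import *
m=avg(3)"
```

```text
t: 15.0
eef_pos: [0.5411, 0.0735, 0.0379]
ee_rot: [3.141, 0.002, -0.644]
force: [5.2, -2.6, -6.5]
width: 0.0117
t 15.15 pos [541.04  73.43  37.82] rot deg [-2.000e-02  1.000e-01 -3.688e+01] F [ 5.01 -2.42 -6.37] M [-0.961 -1.691  0.084] w 0.0113 std [0.     0.     0.     0.     0.2113 0.2937 0.0127]
```

```bash
python3 -m inch '1 0.003 0 0 0 0 0;1 0.003 -0.0085 0 0 0 0.025;1 0.003 0.0085 -0.003 0 0 -0.025;1 0.003 -0.0085 -0.006 0 0 0.025;1 0.003 0.0085 -0.009 0 0 -0.025;1 0.003 0 -0.012 0 0 0;1 0.003 0 -0.012 0 0 0'; python3 -c "
from h import *
m=avg(3)
f=snap('side','side10');crop(f,'s10',290,120,450,260,5)"
```

```text
t: 15.85
eef_pos: [0.5417, 0.0736, 0.0416]
ee_rot: [3.141, 0.002, -0.647]
force: [-0.2, -0.5, -3.6]
width: 0.011
t 16.0 pos [541.44  73.34  41.45] rot deg [-3.000e-02  1.300e-01 -3.696e+01] F [-0.22 -0.01 -3.45] M [ 0.075 -0.053  0.057] w 0.0113 std [1.000e-04 1.000e-04 1.000e-04 5.000e-04 5.279e-01 8.162e-01 3.600e-02]
```

View pics/s10.png

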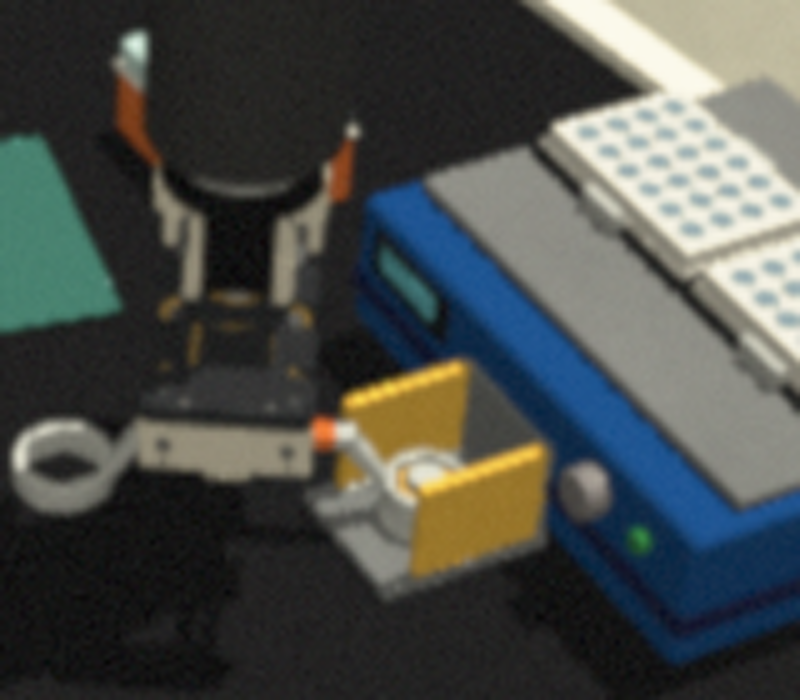

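```bash
python3 -m inch '1 0 -0.0085 0 0 0 0.025;1 0 0.0085 -0.004 0 0 -0.025;1 0 -0.0085 -0.008 0 0 0.025;1 0 0.0085 -0.012 0 0 -0.025;1 0 0 -0.015 0 0 0;1 0 0 -0.015 0 0 0'; python3 -c "
from h import *
m=avg(3)
f=snap('side','side11');crop(f,'s11',290,120,450,260,5)"
```

```text
t: 16.65
eef_pos: [0.542, 0.0735, 0.0462]
ee_rot: [-3.142, 0.002, -0.647]
force: [-0.5, 0.0, -4.4]
width: 0.0111
t 16.8 pos [541.68  73.33  45.98] rot deg [-2.000e-02  1.100e-01 -3.696e+01] F [ 0.25 -0.03 -3.57] M [ 0.007 -0.015 -0.016] w 0.0112 std [1.000e-04 1.000e-04 1.000e-04 4.000e-04 5.112e-01 4.178e-01 2.010e-02]
```

View pics/s11.png

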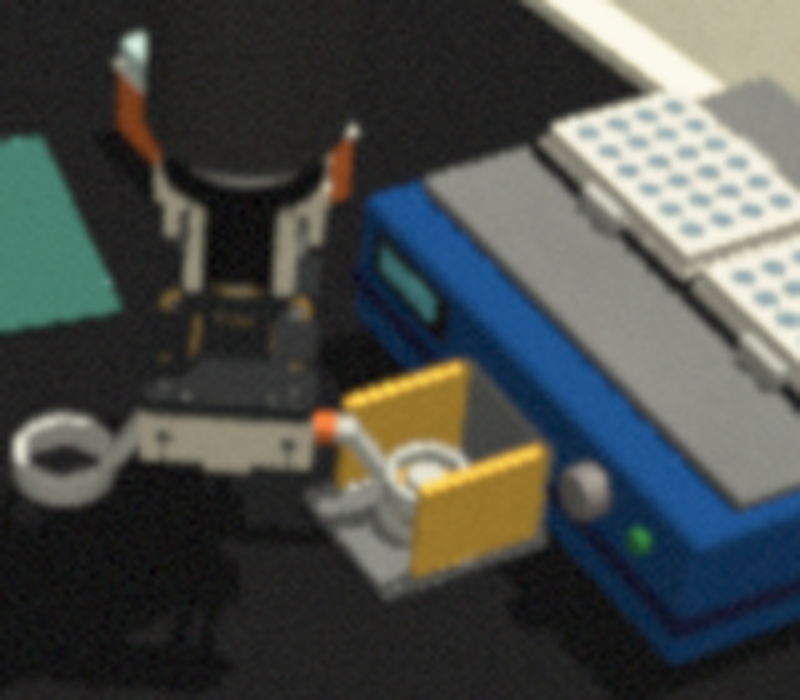

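```bash
python3 -m inch '1 0 0 -0.01 0 0 0;1 0 0 -0.02 0 0 0;1 0 0 -0.03 0 0 0;1 0 0 -0.05 0 0 0;1 0 0 -0.075 0 0 0;1 0 0 -0.075 0 0 0'; python3 -c "
from h import *
m=avg(4)
f=snap('side','side12');crop(f,'s12',290,120,450,260,5)
f=snap('top','top12');crop(f,'t12',240,125,360,265,5)"
```

```text
t: 17.45
eef_pos: [0.5424, 0.0735, 0.07]
ee_rot: [-3.14, 0.001, -0.643]
force: [0.4, 0.3, -3.3]
width: 0.0114
t 17.65 pos [541.69  73.22  68.82] rot deg [ 2.000e-02  1.000e-01 -3.688e+01] F [-0.24 -0.26 -3.29] M [-0.011  0.01   0.007] w 0.0112 std [3.000e-04 1.000e-04 4.000e-04 1.000e-04 1.725e-01 3.047e-01 1.360e-02]
```

View pics/s12.png

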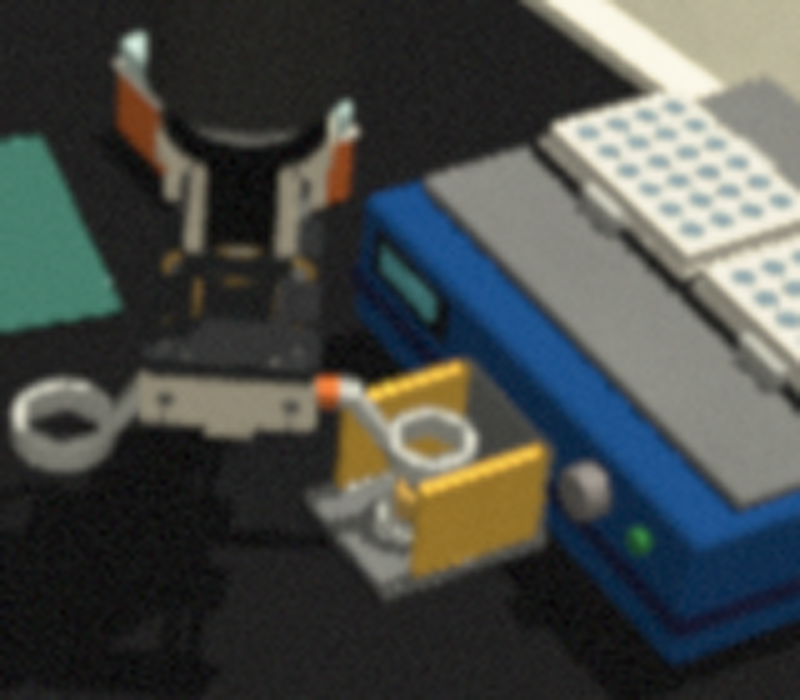

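View pics/t12.png

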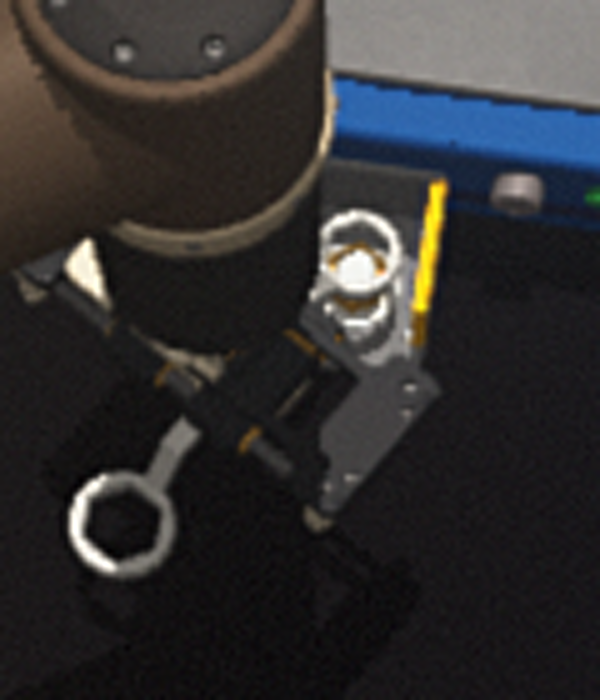

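```bash
python3 -c "
from h import *
t=load('top12');s=load('side12')
a,e1=tri(t,(240+358/5-.4,125+252/5-.4),s,(290+432/5-.4,120+438/5-.4))
b,e2=tri(t,(240+122/5-.4,125+523/5-.4),s,(290+64/5-.4,120+418/5-.4))
print(a,b,e1,e2);d=a-b;print('len',np.linalg.norm(d),'yaw',np.degrees(np.arctan2(d[1],d[0])),'pitchup',np.degrees(np.arctan2(d[2],np.hypot(d[0],d[1]))))
crop(s,'s12b',355,195,400,240,14);crop(t,'t12b',300,160,330,195,18);crop(s,'s12c',285,185,320,220,14)"
```

```text
[0.61911776 0.01371168 0.05763285] [0.47465773 0.12082501 0.05676477] 0.002185182746344301 0.0020636696237784817
len 0.17984082054191633 yaw -36.555965710022384 pitchup 0.27656512826334695
```

View pics/s12b.png

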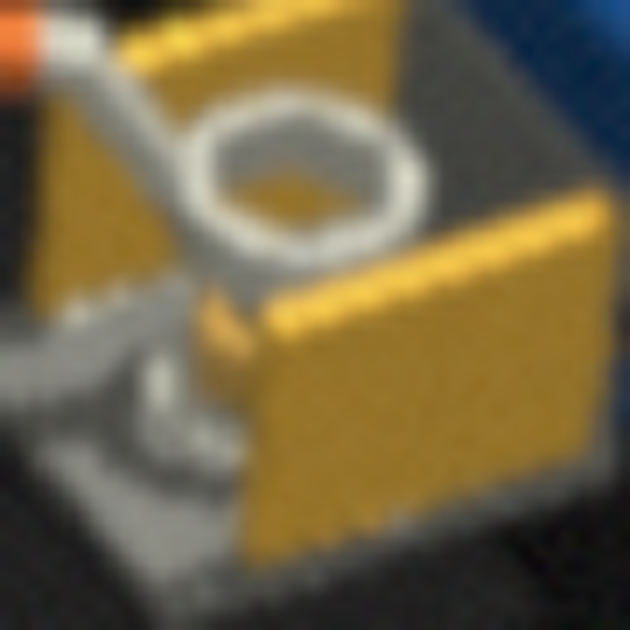

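View pics/s12c.png

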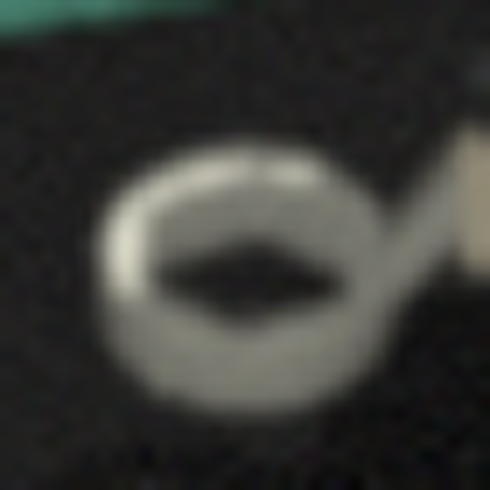

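View pics/t12b.png

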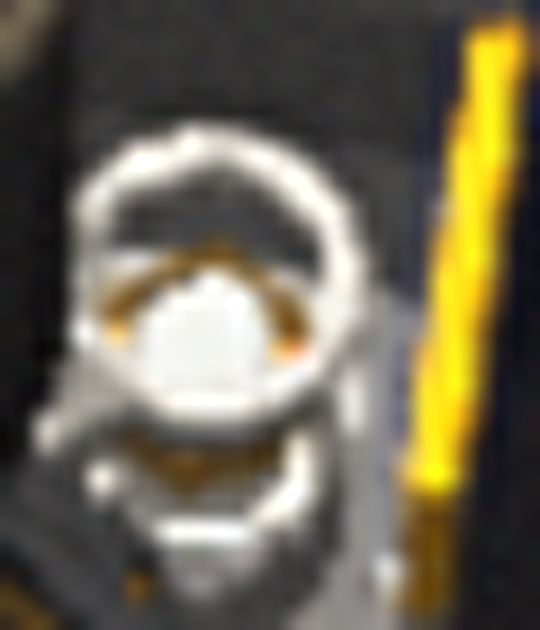

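```bash
cat >> h.py <<'E'
C=np.array([.6194,.0158])
def seat(yaw,off=(.09675,-.0007),z=.0688,ref=None):
    y=np.radians(yaw);tx=np.array([np.cos(y),np.sin(y)]);ty=np.array([np.sin(y),-np.cos(y)])
    p=C-off[0]*tx-off[1]*ty
    return go([*p,z],yaw,ref)
def tau(m):
    R=m[:2]-C;t=m[11]+R[0]*m[7]-R[1]*m[6]
    y=m[5];rad=m[6]*np.cos(y)+m[7]*np.sin(y);tan=m[6]*np.sin(y)-m[7]*np.cos(y)
    print("tau %.3f radial %.2f tool-y force %.2f"%(t,rad,tan))
def now():
    from station import arm
    s=arm.get_state();m=np.r_[s["eef_pos"],np.angle(np.exp(1j*(s["ee_rot"]-[np.pi,0,0]))),s["force"],s["moment"],s["width"]]
    print("now t",s["t"],np.round(m[:3]*1e3,2),np.round(np.degrees(m[3:6]),2),"F",np.round(m[6:9],1),"Mz",round(m[11],3));tau(m);return m
E
python3 -c "
from h import *
m=avg(3)
for y in(-25,-13,-1,11,23): seat(y,ref=(m[:3],m[3:6]+[np.pi,0,0]))"
```

```text
t 17.9 pos [541.42  73.06  68.25] rot deg [ -0.04   0.13 -36.87] F [ 0.47 -0.18 -3.73] M [ 0.014  0.004 -0.004] w 0.0113 std [0.     0.     0.     0.     0.2338 0.1778 0.0354]
shift [ 0.0074  0.0654 -0.0018] turn [ 0.0005  0.0022 -0.1979]
shift [ 0.0285  0.1294 -0.0018] turn [ 2.000e-04  2.200e-03 -3.979e-01]
shift [ 0.0625  0.1876 -0.0018] turn [ 0.      0.0022 -0.5979]
shift [ 0.1079  0.2375 -0.0019] turn [-2.000e-04  2.300e-03 -7.979e-01]
shift [ 0.1626  0.2768 -0.002 ] turn [-5.000e-04  2.300e-03 -9.979e-01]
```

```bash
python3 -m inch '1 0.007 0.065 -0.002 0 0.001 -0.198;1 0.007 0.065 -0.002 0 0.001 -0.198;1 0.0285 0.129 -0.002 0 0.001 -0.398;1 0.0285 0.129 -0.002 0 0.001 -0.398;1 0.0625 0.1876 -0.002 0 0.001 -0.598;1 0.0625 0.1876 -0.002 0 0.001 -0.598;1 0.108 0.2375 -0.002 0 0.001 -0.798;1 0.108 0.2375 -0.002 0 0.001 -0.798;1 0.1626 0.2768 -0.002 0 0.001 -0.998;1 0.1626 0.2768 -0.002 0 0.001 -0.998;1 0.1626 0.2768 -0.002 0 0.001 -0.998;1 0.1626 0.2768 -0.002 0 0.001 -0.998'; python3 -c "
from h import *
m=avg(4);seat(23,z=.055,ref=(m[:3],m[3:6]+[np.pi,0,0]))"
```

```text
t: 19.1
eef_pos: [0.5307, -0.0226, 0.0689]
ee_rot: [-3.14, 0.001, 0.399]
force: [0.5, 0.3, -3.3]
width: 0.0111
t 19.3 pos [530.7  -22.33  69.01] rot deg [6.000e-02 2.000e-02 2.295e+01] F [-0.13  0.3  -3.73] M [-0.079 -0.037 -0.015] w 0.0112 std [0.000e+00 1.000e-04 0.000e+00 5.000e-04 3.704e-01 3.107e-01 2.980e-02]
shift [-0.0007  0.0009  0.0467] turn [-0.001   0.0004 -0.0009]
```

```bash
python3 -m inch '1 -0.0007 0.001 0.025 0 0 0;1 -0.0007 0.001 0.047 0 0 0;1 -0.0007 0.001 0.055 0 0 0;1 -0.0007 0.001 0.062 0 0 0;1 -0.0007 0.001 0.068 0 0 0;1 -0.0007 0.001 0.068 0 0 0'; python3 -c "
from h import *
m=avg(3);tau(m)"
```

```text
t: 19.9
eef_pos: [0.5308, -0.023, 0.0485]
ee_rot: [-3.141, 0.0, 0.401]
force: [1.3, -0.2, -4.0]
width: 0.0113
t 20.05 pos [530.88 -22.93  48.7 ] rot deg [ 0.06  0.   23.  ] F [ 1.17 -1.7  -3.94] M [-0.486 -0.502 -0.158] w 0.0111 std [0.     0.     0.     0.     1.2903 0.5727 0.0171]
tau 0.038 radial 0.41 tool-y force 2.02
```

```bash
python3 -m inch '1 0 0.001 0.005 0 0 0;1 0 0.001 0.01 0 0 0;1 0 0.001 0.015 0 0 0;1 0 0.001 0.015 0 0 0'; python3 -c "
from h import *
m=avg(3);tau(m)"
```

```text
t: 20.45
eef_pos: [0.5308, -0.0232, 0.0439]
ee_rot: [-3.14, 0.0, 0.402]
force: [1.2, -1.6, -3.4]
width: 0.0111
t 20.6 pos [530.84 -23.14  44.07] rot deg [6.000e-02 2.000e-02 2.301e+01] F [ 0.25 -1.03 -3.2 ] M [-0.383 -0.39  -0.098] w 0.0113 std [0.     0.     0.     0.     0.4561 0.5693 0.0212]
tau 0.003 radial -0.17 tool-y force 1.05
```

Entering freely; continue to the washer.

```bash
python3 -m inch '1 0 0.001 0.007 0 0 0;1 0 0.001 0.014 0 0 0;1 0 0.001 0.021 0 0 0;1 0 0.001 0.027 0 0 0;1 0 0.001 0.027 0 0 0'; python3 -c "
from h import *
m=avg(3);tau(m)"
```

```text
t: 21.1
eef_pos: [0.5308, -0.0234, 0.0357]
ee_rot: [-3.14, 0.001, 0.402]
force: [1.2, -0.1, -3.5]
width: 0.011
t 21.25 pos [530.94 -23.42  35.96] rot deg [6.000e-02 2.000e-02 2.301e+01] F [ 0.86 -0.3  -3.68] M [-0.174 -0.391 -0.064] w 0.0112 std [0.000e+00 0.000e+00 1.000e-04 0.000e+00 4.260e-01 5.798e-01 1.000e-02]
tau -0.004 radial 0.67 tool-y force 0.61
```

```bash
python3 -m inch '1 0 0 0.005 0 0 0;1 0 0 0.007 0 0 0;1 0 0 0.007 0 0 0'; python3 -c "
from h import *
m=avg(3);tau(m)
f=snap('side','side13');crop(f,'s13',290,120,450,260,5)
import numpy as np
L=.09675/.3
for th in range(5,75,5): print(th,'%.4f %.4f %.4f'%(L*(1-np.cos(np.radians(th))),-L*np.sin(np.radians(th)),th/60))"
```

```text
t: 21.55
eef_pos: [0.5305, -0.0236, 0.0339]
ee_rot: [-3.14, 0.001, 0.401]
force: [-1.5, -0.9, 1.1]
width: 0.0111
t 21.7 pos [530.51 -23.59  33.97] rot deg [ 0.07  0.05 23.  ] F [-2.6  -1.08  0.63] M [-0.363  0.606  0.001] w 0.0112 std [0.     0.     0.     0.     0.5394 0.0797 0.0182]
tau -0.005 radial -2.82 tool-y force -0.02
5 0.0012 -0.0281 0.0833
10 0.0049 -0.0560 0.1667
15 0.0110 -0.0835 0.2500
20 0.0194 -0.1103 0.3333
25 0.0302 -0.1363 0.4167
30 0.0432 -0.1612 0.5000
35 0.0583 -0.1850 0.5833
40 0.0755 -0.2073 0.6667
45 0.0945 -0.2280 0.7500
50 0.1152 -0.2470 0.8333
55 0.1375 -0.2642 0.9167
60 0.1612 -0.2793 1.0000
65 0.1862 -0.2923 1.0833
70 0.2122 -0.3031 1.1667
```

View pics/s13.png

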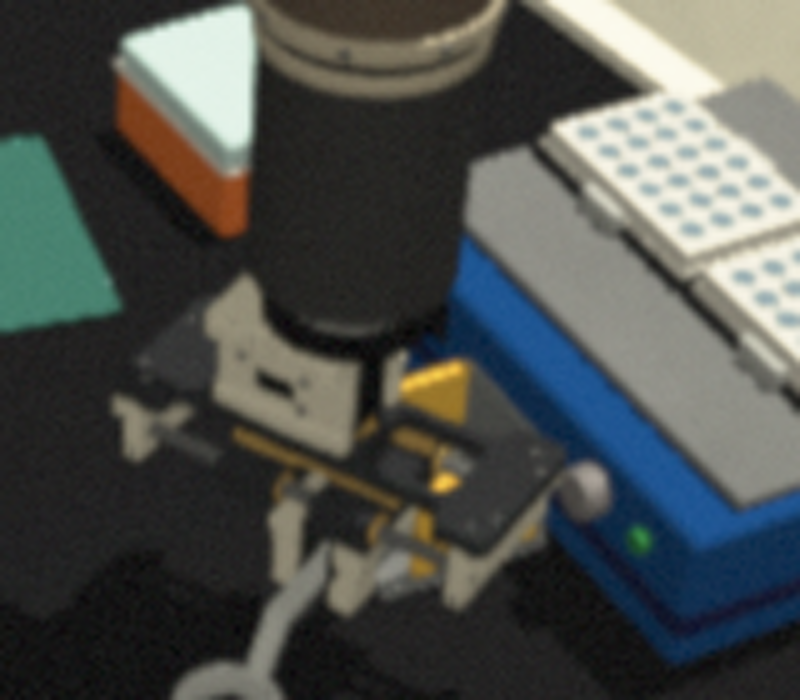

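```bash
python3 -m inch '1 0 0 -0.003 0 0 0;1 0.0002 -0.0281 -0.003 0 0 0.0833;1 0.0039 -0.056 -0.003 0 0 0.1667;1 0.01 -0.0835 -0.003 0 0 0.25;1 0.0184 -0.1103 -0.003 0 0 0.3333' ; python3 -c "
from h import *
now();m=avg(3);tau(m)"
```

```text
t: 22.25
eef_pos: [0.5228, 0.0093, 0.0348]
ee_rot: [-3.141, 0.001, 0.049]
force: [-0.6, -1.8, -1.3]
width: 0.0114
now t 22.25 [522.81   9.28  34.81] [0.03 0.06 2.81] F [-0.6 -1.8 -1.3] Mz 0.127
tau 0.292 radial -0.71 tool-y force 1.72
t 22.4 pos [522.8    9.76  34.81] rot deg [0.05 0.06 2.89] F [-2.09 -0.06 -1.61] M [-0.238  0.676 -0.029] w 0.0112 std [0.000e+00 3.000e-04 0.000e+00 4.600e-03 1.419e-01 3.282e-01 5.790e-02]
tau -0.036 radial -2.09 tool-y force -0.05
```

```bash
python3 -m inch '1 0.0007 -0.0281 0 0 0 0.0833;1 0.0042 -0.056 0 0 0 0.1667' ; python3 -c "
from h import *
now();m=avg(3);tau(m)"; python3 -m inch '1 0 -0.014 0 0 0 0.0417;1 0.0012 -0.0281 0 0 0 0.0833' ; python3 -c "
from h import *
now();m=avg(3);tau(m)"
```

```text
t: 22.6
eef_pos: [0.5231, 0.0257, 0.0348]
ee_rot: [-3.141, 0.002, -0.123]
force: [-2.0, -0.5, -0.9]
width: 0.0114
now t 22.6 [523.06  25.66  34.76] [ 0.02  0.09 -7.04] F [-2.  -0.5 -0.9] Mz 0.189
tau 0.255 radial -1.89 tool-y force 0.72
t 22.75 pos [523.15  26.32  34.76] rot deg [ 0.04  0.09 -7.03] F [-3.78  1.29  0.14] M [0.277 1.161 0.095] w 0.0113 std [0.000e+00 2.000e-04 0.000e+00 4.000e-03 7.185e-01 6.843e-01 2.520e-02]
tau 0.011 radial -3.91 tool-y force -0.82
t: 22.95
eef_pos: [0.5242, 0.0338, 0.0347]
ee_rot: [-3.141, 0.002, -0.208]
force: [-4.4, -0.0, -0.2]
width: 0.0113
now t 22.95 [524.23  33.78  34.69] [ 1.00e-02  1.10e-01 -1.19e+01] F [-4.4 -0.  -0.2] Mz 0.226
tau 0.306 radial -4.28 tool-y force 0.92
t 23.1 pos [524.31  34.14  34.7 ] rot deg [  0.02   0.11 -11.91] F [-4.85  1.69 -0.55] M [0.348 1.489 0.149] w 0.0112 std [0.000e+00 1.000e-04 0.000e+00 1.700e-03 7.798e-01 4.208e-01 2.370e-02]
tau 0.077 radial -5.10 tool-y force -0.65
```

```bash
python3 -m inch '1 -0.003 -0.0113 0 0 0 0.0333;1 -0.003 -0.0113 0 0 0 0.0333' ; python3 -c "
from h import *
m=avg(3);tau(m)"; python3 -m inch '1 0.0002 -0.0113 0 0 0 0.0333;1 0.0002 -0.0113 0 0 0 0.0333' ; python3 -c "
from h import *
m=avg(3);tau(m)"
```

```text
t: 23.3
eef_pos: [0.5251, 0.0378, 0.035]
ee_rot: [-3.141, 0.0, -0.242]
force: [-0.8, -0.4, -2.4]
width: 0.0115
t 23.45 pos [525.05  37.72  34.97] rot deg [  0.06   0.02 -13.86] F [-0.75  0.42 -2.42] M [-0.101  0.195  0.121] w 0.0114 std [0.000e+00 0.000e+00 0.000e+00 3.000e-04 1.771e-01 7.370e-01 1.950e-02]
tau 0.098 radial -0.83 tool-y force -0.22
t: 23.65
eef_pos: [0.5259, 0.0411, 0.0349]
ee_rot: [-3.141, 0.001, -0.278]
force: [-1.0, 0.0, -2.3]
width: 0.011
t 23.8 pos [525.84  41.09  34.97] rot deg [  0.05   0.02 -15.89] F [-0.29 -0.13 -2.81] M [-0.157 -0.095  0.117] w 0.0113 std [0.000e+00 0.000e+00 0.000e+00 1.000e-04 2.991e-01 2.523e-01 3.760e-02]
tau 0.137 radial -0.24 tool-y force 0.21
```

```bash
cat > chk.py <<'E'
from h import *
import sys
m=avg(3);R=m[:2]-C;t=m[11]+R[0]*m[7]-R[1]*m[6];tau(m);sys.exit(1 if t>.33 else 0)
E
python3 -m inch '1 0.0002 -0.0113 0 0 0 0.0333;1 0.0002 -0.0113 0 0 0 0.0333' && python3 chk.py && python3 -m inch '1 0.0002 -0.0113 0 0 0 0.0333;1 0.0002 -0.0113 0 0 0 0.0333' && python3 chk.py && python3 -m inch '1 0.0002 -0.0113 0 0 0 0.0333;1 0.0002 -0.0113 0 0 0 0.0333' && python3 chk.py && python3 -m inch '1 0.0002 -0.0113 0 0 0 0.0333;1 0.0002 -0.0113 0 0 0 0.0333' && python3 chk.py
```

```text
t: 24.0
eef_pos: [0.5267, 0.0443, 0.0349]
ee_rot: [-3.141, 0.001, -0.313]
force: [0.5, -1.0, -2.6]
width: 0.0111
t 24.15 pos [526.71  44.28  34.95] rot deg [  0.04   0.04 -17.9 ] F [ 1.06 -0.59 -3.02] M [-0.477 -0.285  0.158] w 0.0111 std [0.000e+00 0.000e+00 0.000e+00 1.000e-04 6.229e-01 4.978e-01 1.750e-02]
tau 0.182 radial 1.19 tool-y force 0.24
t: 24.35
eef_pos: [0.5276, 0.0473, 0.0349]
ee_rot: [-3.141, 0.001, -0.348]
force: [1.1, -2.2, -2.8]
width: 0.0112
t 24.5 pos [527.6   47.32  34.88] rot deg [  0.02   0.05 -19.9 ] F [ 1.11 -2.76 -3.36] M [-1.126 -0.409  0.222] w 0.0112 std [0.000e+00 0.000e+00 0.000e+00 1.000e-04 7.148e-01 3.811e-01 4.050e-02]
tau 0.441 radial 1.99 tool-y force 2.22
```

```bash
sed -i 's/t>.33/t>float(sys.argv[1])/; s/avg(3)/avg(4)/' chk.py
python3 -m inch '1 0.0005 -0.0028 0 0 0 0.0083;1 0.0005 -0.0028 0 0 0 0.0083' && python3 chk.py .8 && python3 -m inch '1 0.0005 -0.0028 0 0 0 0.0083;1 0.0005 -0.0028 0 0 0 0.0083' && python3 chk.py .8
```

```text
t: 24.7
eef_pos: [0.5278, 0.048, 0.0348]
ee_rot: [3.142, 0.001, -0.358]
force: [0.7, -3.7, -3.2]
width: 0.0108
t 24.9 pos [527.82  48.07  34.83] rot deg [ 1.000e-02  7.000e-02 -2.047e+01] F [ 0.42 -4.42 -2.52] M [-1.779 -0.238  0.285] w 0.0113 std [0.     0.     0.     0.     0.5489 0.4348 0.0171]
tau 0.675 radial 1.94 tool-y force 3.99
t: 25.1
eef_pos: [0.5281, 0.0489, 0.0348]
ee_rot: [-3.142, 0.002, -0.367]
force: [-1.7, -4.8, -2.1]
width: 0.0108
t 25.3 pos [528.14  48.93  34.79] rot deg [ 1.000e-02  9.000e-02 -2.098e+01] F [-0.7  -4.76 -1.87] M [-1.819  0.242  0.284] w 0.0111 std [0.     0.     0.     0.     0.3477 0.4114 0.0191]
tau 0.741 radial 1.05 tool-y force 4.69
```

```bash
python3 -m inch '1 0.0001 -0.0034 0 0 0 0.01;1 0.0001 -0.0034 0 0 0 0.01;1 0.0001 -0.0034 0 0 0 0.01' && python3 chk.py .8
```

```text
t: 25.6
eef_pos: [0.5285, 0.0498, 0.0348]
ee_rot: [-3.142, 0.002, -0.376]
force: [-2.9, -4.4, -1.7]
width: 0.0112
t 25.8 pos [528.48  49.83  34.78] rot deg [ 1.000e-02  9.000e-02 -2.157e+01] F [-1.91 -4.79 -1.82] M [-1.837  0.617  0.302] w 0.0109 std [0.     0.     0.     0.     0.1906 0.4282 0.0155]
tau 0.802 radial -0.02 tool-y force 5.15
```

```bash
python3 -m inch '1 -0.0005 -0.0025 0 0 0 0.007;1 -0.0005 -0.0025 0 0 0 0.007;1 -0.0005 -0.0025 0 0 0 0.007' && python3 chk.py .8
```

```text
t: 26.1
eef_pos: [0.5287, 0.0505, 0.0348]
ee_rot: [-3.142, 0.001, -0.384]
force: [-1.6, -5.7, -2.3]
width: 0.0117
t 26.3 pos [528.73  50.5   34.79] rot deg [  0.     0.08 -21.99] F [-1.36 -5.3  -2.5 ] M [-2.121  0.444  0.306] w 0.0111 std [0.     0.     0.     0.     0.5369 0.4654 0.0371]
tau 0.833 radial 0.72 tool-y force 5.42
```

```bash
python3 -m inch '1 0.0003 0.011 0 0 0 -0.0333;1 0.0008 0.0197 0 0 0 -0.0583;1 0.0012 0.0281 0 0 0 -0.0833;1 0.0012 0.0281 0 0 0 -0.0833' ; python3 -c "
from h import *
m=avg(4);tau(m)"
```

```text
t: 26.7
eef_pos: [0.5264, 0.0431, 0.0351]
ee_rot: [-3.14, 0.0, -0.296]
force: [-2.4, 1.3, -1.6]
width: 0.0114
t 26.9 pos [526.41  43.06  35.02] rot deg [  0.06   0.03 -17.02] F [-2.07  1.19 -1.18] M [0.408 0.65  0.088] w 0.0111 std [0.000e+00 0.000e+00 0.000e+00 1.000e-04 3.523e-01 5.979e-01 9.900e-03]
tau 0.034 radial -2.33 tool-y force -0.53
```

```bash
python3 -m inch '1 -0.0013 0 0 0 0 0;1 -0.0013 -0.0068 -0.003 0 0 0.02;1 -0.0013 0.0068 -0.006 0 0 -0.02;1 -0.0013 -0.0068 -0.009 0 0 0.02;1 -0.0013 0.0068 -0.012 0 0 -0.02;1 -0.0013 0 -0.015 0 0 0;1 -0.0013 0 -0.015 0 0 0' ; python3 -c "
from h import *
m=avg(4);tau(m)"
```

```text
t: 27.6
eef_pos: [0.5272, 0.0431, 0.0396]
ee_rot: [-3.14, -0.001, -0.298]
force: [5.0, -3.3, -7.6]
width: 0.0109
t 27.8 pos [527.1   43.06  39.47] rot deg [  0.08  -0.04 -17.07] F [ 5.25 -1.82 -7.44] M [-0.779 -1.706  0.024] w 0.0112 std [0.000e+00 0.000e+00 0.000e+00 1.000e-04 8.480e-02 1.929e-01 3.950e-02]
tau 0.049 radial 5.55 tool-y force 0.20
```

```bash
python3 -m inch '1 0.003 0 0 0 0 0;1 0.003 -0.0085 0 0 0 0.025;1 0.003 0.0085 0 0 0 -0.025;1 0.003 -0.0085 -0.002 0 0 0.025;1 0.003 0.0085 -0.004 0 0 -0.025;1 0.003 0 -0.006 0 0 0;1 0.003 0 -0.006 0 0 0' ; python3 -c "
from h import *
m=avg(4);tau(m)"
```

```text
t: 28.5
eef_pos: [0.5268, 0.043, 0.0413]
ee_rot: [-3.141, 0.001, -0.3]
force: [0.5, -0.3, -4.6]
width: 0.011
t 28.7 pos [526.75  42.89  41.22] rot deg [  0.04   0.05 -17.07] F [ 0.82  0.05 -4.15] M [ 0.023 -0.341  0.03 ] w 0.0112 std [0.000e+00 1.000e-04 0.000e+00 5.000e-04 3.874e-01 3.279e-01 1.890e-02]
tau 0.003 radial 0.77 tool-y force -0.29
```

```bash
python3 -m inch '1 0.0005 -0.0068 -0.003 0 0 0.02;1 0.0005 0.0068 -0.006 0 0 -0.02;1 0.0005 -0.0068 -0.01 0 0 0.02;1 0.0005 0.0068 -0.014 0 0 -0.02;1 0.0005 0 -0.018 0 0 0;1 0.0005 0 -0.018 0 0 0' ; python3 -c "
from h import *
m=avg(4);tau(m)"
```

```text
t: 29.3
eef_pos: [0.5269, 0.0429, 0.0468]
ee_rot: [-3.141, 0.001, -0.3]
force: [0.7, 0.1, -4.6]
width: 0.0112
t 29.5 pos [526.79  42.76  46.58] rot deg [  0.03   0.06 -17.06] F [ 0.46  0.03 -3.54] M [ 0.142 -0.063  0.028] w 0.0113 std [0.     0.     0.     0.0005 0.4013 0.1563 0.0209]
tau 0.013 radial 0.43 tool-y force -0.16
```

Free; lift well clear.

```bash
python3 -m inch '1 0 0 -0.015 0 0 0;1 0 0 -0.03 0 0 0;1 0 0 -0.05 0 0 0;1 0 0 -0.08 0 0 0;1 0 0 -0.15 0 0 0;1 0 0 -0.25 0 0 0;1 0 0 -0.3 0 0 0;1 0 0 -0.3 0 0 0' ; python3 -c "
from h import *
m=avg(3)
f=snap('side','side14');crop(f,'s14',270,80,450,260,4);f=snap('top','top14');crop(f,'t14',230,115,370,255,4)
y=np.radians(-5);T=np.array([.476,.3325])
go([.476,.3325,.13],-5,(m[:3],m[3:6]+[np.pi,0,0]))"
```

```text
t: 30.3
eef_pos: [0.5284, 0.043, 0.1396]
ee_rot: [-3.138, -0.003, -0.296]
force: [-0.1, 0.5, -2.7]
width: 0.0112
t 30.45 pos [526.64  42.55 136.8 ] rot deg [  0.08   0.04 -17.02] F [-0.25 -0.83 -3.85] M [-0.059  0.078 -0.005] w 0.011 std [5.000e-04 2.000e-04 8.000e-04 1.000e-04 6.547e-01 2.044e-01 5.300e-03]
shift [-0.4443 -0.8747  0.0241] turn [-0.0013  0.0005 -0.2003]
```

View pics/s14.png

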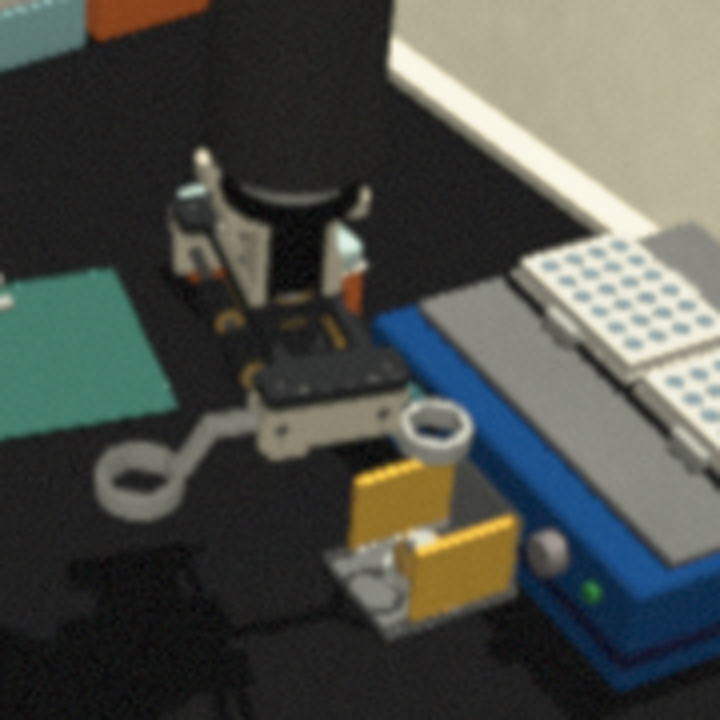

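View pics/t14.png

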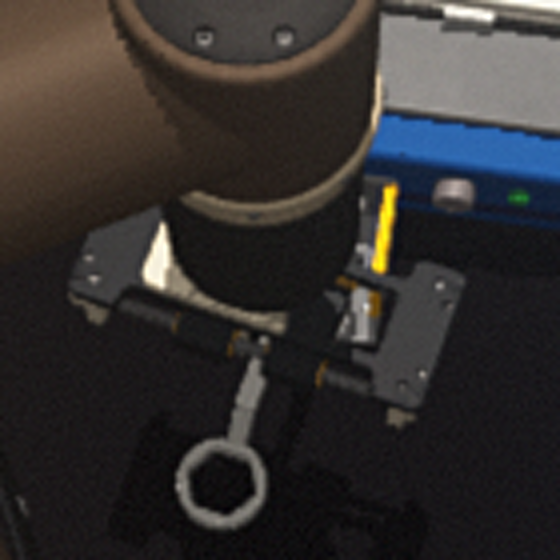

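```bash
python3 -m inch '1 -0.06 -0.13 0 0 0 -0.03;1 -0.12 -0.26 0 0 0 -0.06;1 -0.18 -0.39 0 0 0 -0.1;1 -0.25 -0.52 0 0 0 -0.13;1 -0.33 -0.66 0 0 0 -0.17;1 -0.4 -0.78 0 0 0 -0.2;1 -0.46 -0.87 0 0 0 -0.2;1 -0.46 -0.87 0 0 0 -0.2;1 -0.46 -0.87 0 0 0 -0.2;1 -0.46 -0.87 0 0 0 -0.2' ; python3 -c "
from h import *
m=avg(4)
f=snap('side','side15');crop(f,'s15',180,60,340,220,4);f=snap('top','top15');crop(f,'t15',115,155,255,295,4)
go([.470,.3339,.045],-5,(m[:3],m[3:6]+[np.pi,0,0]))"
```

```text
t: 31.55
eef_pos: [0.4709, 0.3316, 0.136]
ee_rot: [3.141, 0.002, -0.088]
force: [0.8, 0.4, -3.2]
width: 0.0113
t 31.75 pos [471.36 331.45 136.58] rot deg [ 0.01  0.07 -5.07] F [-0.1  -0.2  -3.45] M [-0.027 -0.017 -0.008] w 0.0112 std [1.000e-04 1.000e-04 2.000e-04 2.000e-04 2.691e-01 3.984e-01 1.820e-02]
shift [-0.0049 -0.0077  0.3053] turn [-0.0001  0.0012 -0.0011]
```

View pics/s15.png

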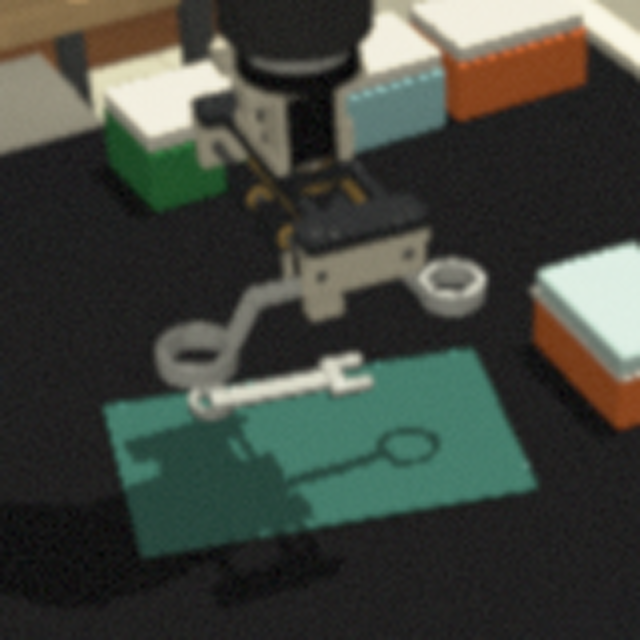

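View pics/t15.png

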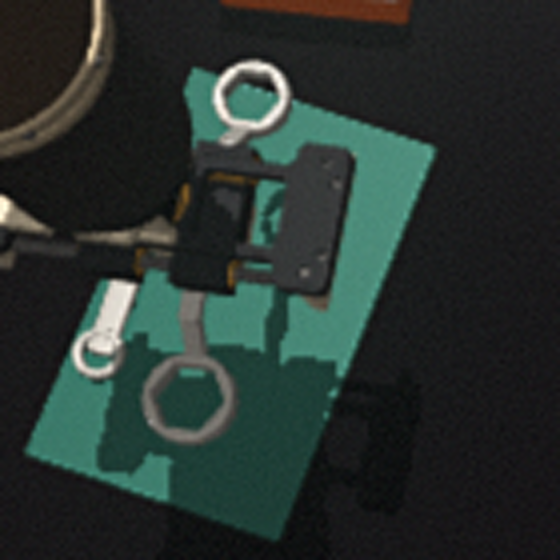

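```bash
python3 -m inch '1 -0.005 -0.007 0.12 0 0 0;1 -0.005 -0.007 0.24 0 0 0;1 -0.005 -0.007 0.31 0 0 0;1 -0.005 -0.007 0.34 0 0 0;1 -0.005 -0.007 0.35 0 0 0;1 -0.005 -0.007 0.35 0 0 0;1 -0.005 -0.007 0.35 0 0 0' ; python3 -c "
from h import *
m=avg(3)"; python3 -m inch '1 0 0 0.005 0 0 0;1 0 0 0.01 0 0 0;1 0 0 0.01 0 0 0'; python3 -c "
from h import *
m=avg(3)"
```

```text
t: 32.55
eef_pos: [0.4706, 0.3355, 0.0332]
ee_rot: [-3.139, -0.001, -0.087]
force: [0.3, -0.1, -3.1]
width: 0.011
t 32.7 pos [470.39 335.43  33.11] rot deg [ 0.15 -0.02 -4.99] F [-0.22  0.42 -3.7 ] M [-0.037  0.     0.023] w 0.0111 std [1.000e-04 1.000e-04 1.000e-04 0.000e+00 7.344e-01 6.622e-01 6.000e-03]
t: 33.0
eef_pos: [0.4698, 0.3348, 0.0288]
ee_rot: [-3.141, 0.001, -0.087]
force: [0.0, 0.5, -3.2]
width: 0.0112
t 33.15 pos [469.85 334.83  28.87] rot deg [ 0.04  0.04 -4.99] F [-0.21 -0.47 -2.82] M [0.037 0.032 0.028] w 0.0111 std [0.     0.     0.     0.     0.2215 0.6734 0.016 ]
```

```bash
python3 -m inch '1 0 0 0.003 0 0 0;1 0 0 0.006 0 0 0;1 0 0 0.006 0 0 0' ; python3 -c "
from h import *
m=avg(3)"; python3 -m inch '1 0 0 0.003 0 0 0;1 0 0 0.003 0 0 0'; python3 -c "
from h import *
m=avg(3)"
```

```text
t: 33.45
eef_pos: [0.47, 0.3355, 0.0281]
ee_rot: [-3.14, 0.0, -0.087]
force: [-5.6, 0.7, 6.3]
width: 0.0113
t 33.6 pos [469.98 335.46  28.05] rot deg [ 0.11  0.01 -4.97] F [-4.51  1.33  5.94] M [ 0.146  1.516 -0.015] w 0.0112 std [0.     0.     0.     0.     0.43   0.0276 0.0477]
t: 33.8
eef_pos: [0.47, 0.3358, 0.0278]
ee_rot: [-3.139, -0.0, -0.086]
force: [-7.1, 0.7, 12.4]
width: 0.0116
t 33.95 pos [470.01 335.81  27.85] rot deg [ 0.14 -0.01 -4.95] F [-7.01  1.77 12.35] M [1.520e-01 2.476e+00 2.000e-03] w 0.0113 std [0.     0.     0.     0.     0.358  0.1213 0.031 ]
```

```bash
python3 -m inch '1 0 0 -0.003 0 0 0;1 0 0 -0.003 0 0 0;0.6 0 0 -0.003 0 0 0;0.6 0 0 -0.003 0 0 0;0.6 0 0 -0.003 0 0 0;0.6 0 0 -0.003 0 0 0' 10; python3 -m inch '0.6 0 0 -0.05 0 0 0;0.6 0 0 -0.12 0 0 0;0.6 0 0 -0.25 0 0 0;0.6 0 0 -0.4 0 0 0;0.6 0 0 -0.5 0 0 0;0.6 0 0 -0.5 0 0 0'; python3 -c "
from h import *
f=snap('side','side16');crop(f,'s16',180,60,340,220,4);f=snap('top','top16');crop(f,'t16',115,155,255,295,4)"
```

```text
t: 34.55
eef_pos: [0.4698, 0.3344, 0.0268]
ee_rot: [-3.141, 0.001, -0.087]
force: [0.5, -0.7, 0.4]
width: 0.034
t: 35.15
eef_pos: [0.4719, 0.3364, 0.1822]
ee_rot: [-3.134, -0.004, -0.087]
force: [0.5, -0.3, -0.1]
width: 0.0352
```

View pics/s16.png

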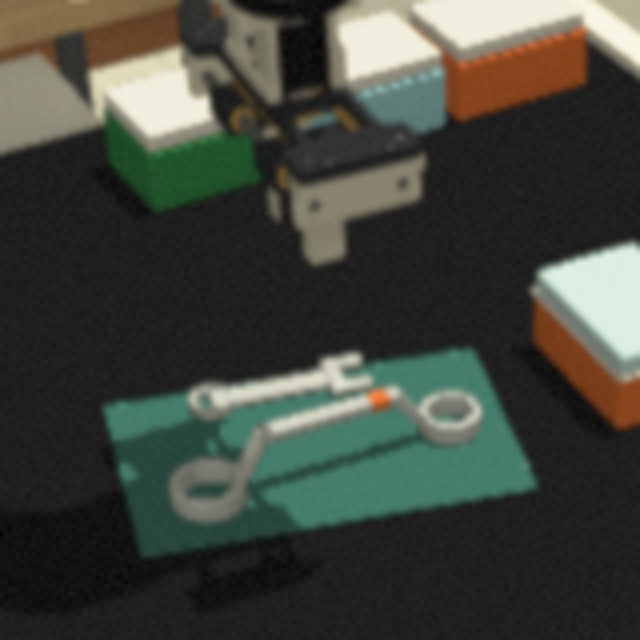

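View pics/t16.png

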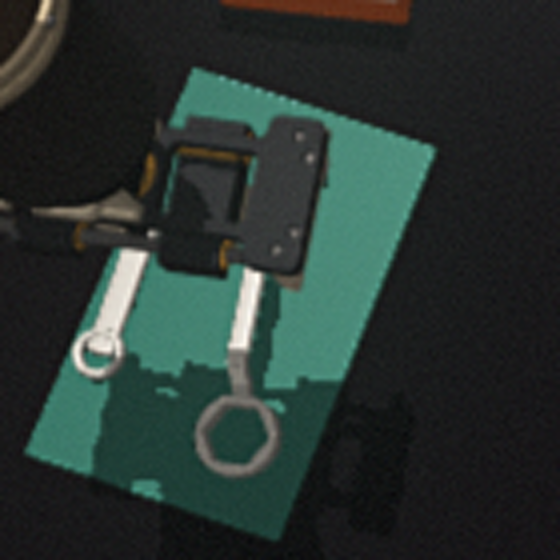

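```bash
python3 -c "
from h import *
t=load('top16');t0=load('top0');crop(t,'t16n',290,155,335,205,10)
d=cv2.absdiff(t['img'],t0['img']).max(2)[:,330:560];print('right half diff',(d>60).sum(), 'tip box',(cv2.absdiff(t['img'],t0['img']).max(2)[112:162,160:225]>60).sum())
from station import arm
s=arm.get_state();print(s['t'],s['force'],np.abs(s['qd']).max())"
```

```text
right half diff 289 tip box 0
35.25 [ 0.39669129  0.61565237 -0.43527752] 0.0316737276416612
```

View pics/t16n.png

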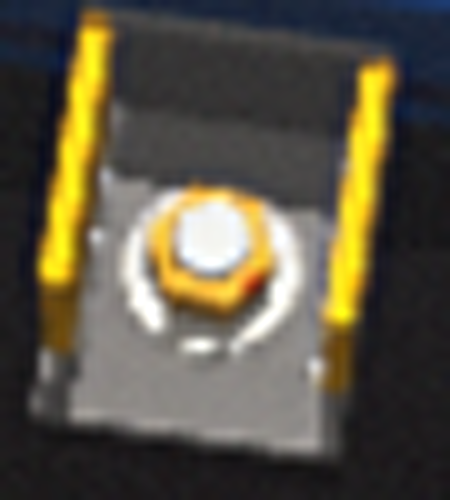

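```bash
python3 -c "
from h import *
t=load('top16');t0=load('top0');d=cv2.absdiff(t['img'],t0['img']).max(2)>60
d[:,:330]=0;v,u=np.nonzero(d);print(u.min(),u.max(),v.min(),v.max(), d[190:300,420:500].sum(), d[115:180,410:485].sum())
from station import arm
arm.job_done()"
```

```text
330 354 401 470 0 0
the job is handed in; nothing more can be done
```

I tightened the hold-down nut in two clockwise strokes with the orange-banded ring, laid the spanner back on the mat and handed the job in. No verdict was reported.

**Strokes:** the first stroke was about 60°. I then lifted the ring off, reseated it 60° further back, and turned until the spring washer came up.

**Tightness:** the wrist sensor read about 0.83 N m at the end of the last pull. The turn angle past first contact suggests 0.9 to 1.0 N m, so the two disagree a little. Both lie between the 0.6 and 1.3 N m limits. I backed the torque off before lifting the ring.

**Jammed first lift-off:** on the first try the ring cocked on the nut, and the spanner tilted and slid about 5 mm in the grip. Side forces reached about 35 N and the vertical pull about 23 N. I lowered it, relieved the force and lifted with small wiggles. The last lift-off stuck briefly too, at about 5 N, and came free the same way.

**Last checks:**
- The nut's red mark has turned about 95° in total, which matches the strokes.
- The spanner looks level on both rings near its starting place. That is judged by eye, not measured.
- The gripper was well clear, about 0.18 m above the bench.
- The overhead picture shows no change at the tip box, tray or plate stack. The small wrench looks unmoved by eye, but I did not measure it.

The job was handed in at about 35 s on the robot's clock.

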